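# Open the dust-extraction gate to its stop and back it off a quarter turn

## Robot

A 6-joint arm with a two-finger parallel gripper is mounted at the origin on the work surface. World frame = base frame: x ahead of the robot, y to its left, z up, the work surface at z = 0. Lengths are in m, angles in rad, forces in N, time in s.
With the tool pointing down it reaches from about 0.3 to 0.775 m from the base axis. Payload 14.6 kg.
Tool frame: the origin (TCP) lies on the centre line of the jaws, within the pads' length; the fingertips stand 19 mm ahead of it and the grasp point (between the pads) is the TCP (ctrl.tip_reach is the distance from the TCP to the fingertips, in m); x points along the fingers, y is the direction in which the jaws open and shut, and the axes are right-handed (so a half turn about x gives the same grasp; the last joint's range is limited). The gripper opens to 94 mm and grips with 3 to 60 N. Pads are 16 mm wide; open, the fingers measure 119 mm over their backs; the gripper's body (75 mm by 177 mm) begins 78 mm behind the grasp point.
Start: joints at [1.083, 0.3, 1.521, -0, 1.321, -0.067], TCP at [0.225, 0.502, 0.224] pointing down, gripper open.
Joint ranges: [-3.03, 3.03], [-0.79, 2.21], [0.23, 2.52], [-1.04, 4.18], [0, 3.07], [-2.55, 2.55]. Speed limits (rad/s): [2.22, 2.22, 2.57, 3.14, 3.14, 3.14].

## Interface

Orientations are given as [roll, pitch, yaw] about the fixed x, y, z axes, in that order (R = Rz(yaw) Ry(pitch) Rx(roll)).
In Python, from station import ctrl, optics, models gives the robot as it stands. The module is installed in compiled form; this text tells all that it offers.
- The arm moves only by the tool arm_command, never from a script. Its argument "deltas" is a list of rows, each an object with "translation": the shift along the tool's x, y, z in units of 25 mm (1.0 is 25 mm), a list of three; "turn": the turn, a rotation vector about the tool's x, y, z in units of 5 degrees (1.0 is 5 degrees), a list of three. In form: [{"translation": [x, y, z], "turn": [rx, ry, rz]}, ...]. A call has 1 to 12 rows; each row is the pose to reach, as a shift and turn from the pose commanded when the call began, along the tool's axes at that moment; what a row does not reach only later rows make up. A row lasts 1/12 s, in which the tool goes at most 41.7 mm and 7.16 degrees, less where a joint would pass 70% of its speed; a pose out of reach is approached as far as the arm can. A call with a gripper value outside its range is refused whole. "gripper" is the finger opening in mm, from 0 to 94, set as the call begins (left out, the last holds). The fingers move at their own pace and stop on an object; "force" is the grip in N (left out, the last holds). Time passes only in rows, so rows that repeat a pose let the fingers close. It gives the time, the measured TCP pose, the force and the opening at its end, in the units of the state.
- ctrl.get_obs(): the state, without advancing time (a new reading comes with each control period).
- optics.camera(name): name is "scene" or "top"; returns the picture (480x640x3 uint8, red, green, blue); there is no depth.
- optics.get_calibration(name): a dict with "K" (3x3 intrinsics, pixels), "k1" (the pictures are not rectified: a ray, as slopes to the right and down, at radius r is drawn at 1 + k1 r^2 times it, then the intrinsics apply), "origin" and "orientation" of the camera in the world. Camera axes: x right, y down, z forward; pixel columns grow to the right and rows downward; lengths in m; the calibration is good to about 2 mm. A picture is of the moment at which its call begins. get_calibration takes no time and is no camera call.
- ctrl.hand_in(): hands the job in, once; it reports no verdict.
Trained networks look in the newest picture that a camera, given by its name, has taken for a name from the list of things; names that differ only in an ending like _2 or _b are one class to them, and where a whole thing is asked for, a point or a joint stands for the part that bears it (a point fixed in the world has none). Each returns a list of dicts, best first, with "score" (0 to 1); they miss things now and then, are a little off and sometimes report something else, mostly with a low value. They report only what shows in the picture. A call takes as long as a camera call.
- models.look_for(target, camera): "box" ([left, top, right, bottom] in pixels, round what is visible of it).
- models.cut_out(target, camera): "pixels" (480x640 bool, what is visible of it) and "box" ([left, top, right, bottom] in pixels, round what is visible of it).
- models.mark_of(target, camera): "at" ([column, row] in pixels: a listed point, or the origin of a listed thing).
The state is a dict: "time_s": time; "qpos": joint angles; "joint_vel": joint speeds; "tau": joint torques, N m; "ee_pos": TCP position; "eef_rot": TCP orientation; "force": force on the tool from outside, world axes, zero at the start; "moment": the same for the moment, N m; "grip_width": finger opening in m.
Only numpy, scipy, OpenCV 4.12 (cv2) and the standard library are available. Lean on these libraries where they do the work, as an engineer would, in place of code of your own. Each camera call takes 0.05 s, during which the arm holds its last target.

## Task

Open the bench's dust-extraction gate fully: crank the handwheel on the sloping casing anticlockwise (as seen looking at the wheel) for as many turns as it takes until you feel it come up hard against its stop. Then back it off a quarter turn clockwise, so that the gate cannot jam, and let go of the crank there. Do not knock the other things on the bench about.

Things in the scene. Friction and masses are not known exactly. Their poses are not given: they have to be found in the camera images.
- casing: Grey fixed casing of the gate unit, 270 deep, 340 wide, 80 high in front, 235 at the back. Origin: middle of its underside; x to its back, y to its left, z up. Its aluminium face slopes up to the back at 30 degrees (the normal leans 30 degrees from vertical towards -x, the front); the face's middle is 165 mm above the origin and the wheel's axis goes out from there.
- duct_mid (a point): Middle of the fixed round duct, 36 mm thick, that crosses level above the upper part of the wheel, along the casing's y (this point's y), and bends down 215 mm to either side. It bars a vertical tool from the upper part of the crank's circle; a tool held along the wheel's axis clears it.
- wheel: Dark steel handwheel, rim 125 mm across and 15 mm thick, three spokes. Origin on its axis at the face; z along the axis out of the face, x towards the crank (turns with the wheel). Opening is positive about z, anticlockwise seen from outside. 1.6 to 2.8 turns to the rigid stop, which may come at any crank angle. Even friction 0.14 N m (2.5 N at the crank); it stays where it is left.
- wheel_centre (a point): Point on the wheel's axis 77 mm out from the face, level with the middle of the crank handle; axes as the wheel's. The rim's outer side lies 31 mm nearer the face than this point.
- crank_centre (a point): Middle of the crank handle: a dark wooden sleeve 21 mm in diameter, 60 mm long, standing out from the wheel's rim parallel to the wheel's axis, 55 mm from it; it spins freely on its pin, so a hand holding it can keep its own direction all the way round. Axes as the wheel's; z points to its free end, 30 mm from here.
- pointer_tip (a point): Up-slope end of the small brass pointer, 16 mm long, in the guide on the face left of the wheel. It goes with the gate: 2 mm up the slope per turn of the wheel in the opening direction. x points up the slope, z out of the face.
- stop_face (a point): Lower face of the steel stop block, 16 x 46 mm, fixed across the same guide. The pointer's tip comes level with this face when the wheel is at its stop. x points up the slope, z out of the face.
- file_mid (a point): Bystander, to be left alone: flat steel file with a wooden handle, lying, 180 mm long; the point lies 6.5 mm above the bench, in its middle.
- brush_mid (a point): Bystander, to be left alone: small wooden bench brush, lying, 130 mm long, 27 mm high; the point lies 13.5 mm above the bench, in its middle.
- bur_block_mid (a point): Bystander, to be left alone: light wooden block 60 x 120 x 35 mm with burs standing in it; the point lies 17.5 mm above the bench, in its middle.
- jar_mid (a point): Bystander, to be left alone: closed jar, 60 mm diameter, 85 mm high; the point lies 42.5 mm above the bench, in its middle.
- mandrel_mid (a point): Bystander, to be left alone: upright tapered steel ring mandrel on a 76 mm foot, 170 mm high; the point lies 85 mm above the bench, in its middle.
- dish_mid (a point): Bystander, to be left alone: white bowl, 80 mm diameter, 35 mm high; the point lies 17.5 mm above the bench, in its middle.

How it is judged:
On the way, in this order (a step that is already met when the one before it is completed fails the run):
1. the wheel is cranked up against its stop (pointer within 0.075 mm of the stop face, 13 degrees of the wheel) (x of pointer_tip in the frame of stop_face above -7.5e-05 m), for 0.1 s.
2. the wheel is backed off a quarter turn (60 to 120 degrees) (x of pointer_tip in the frame of stop_face between -0.00067 and -0.00033 m), for 0.2 s.
At the end, for the whole second after the job is handed in: After having been at its stop, the wheel stands 60 to 120 degrees back from it (pointer tip 0.33 to 0.67 mm short of the stop face), at rest and released (all of step 2 and angular speed of wheel below 0.05 rad/s); the robot touches nothing.
It fails at once if a bystander is knocked more than 30 mm from its place (distance of any of file_mid, brush_mid, bur_block_mid, jar_mid, mandrel_mid, dish_mid from where it was at the start of the episode above 0.03 m).
It also fails if it takes over 69 s, if anything falls off the work surface, if the arm or the gripper's body presses on something with over 40 N, if the wrist force passes 120 N, or if a joint passes its speed limit or range.

## Working session

There is one attempt and no reset: what is moved stays moved. The work goes in short steps, Python scripts to look and compute and a tool call to move; the robot and the scene stay as the last step left them, time stands still between calls to the robot, and variables do not carry over. Pictures are saved under pics/ and viewed, and the job is handed in when it is done.

Besides the shell and the picture viewer there is one more tool, called after "Call:" by a JSON object that holds its "method" and its "body", one argument or row to a line. arm_command: Moves the arm, as the interface text tells. Its arguments: {"type":"object","properties":{"deltas":{"type":"array"},"gripper":{"type":"number"},"force":{"type":"number"}},"required":["deltas"]}

```bash
mkdir -p pics; ls; python3 - <<'E'
from station import ctrl, optics, models
import cv2
for n in ["scene","top"]:
    im=optics.camera(n); cv2.imwrite(f"pics/{n}0.png",im[:,:,::-1])
    c=optics.get_calibration(n); print(n,c)
    for t in ["casing","duct_mid","wheel_centre","crank_centre","pointer_tip","stop_face","wheel"]:
        r=models.mark_of(t,n); print(t,[(x["at"],round(x["score"],2)) for x in r[:2]])
print(ctrl.get_obs())
E
```

```text
pics
scene {'K': array([[592.00560069,   0.        , 311.76695919],
       [  0.        , 592.00560069, 242.5025366 ],
       [  0.        ,   0.        ,   1.        ]]), 'k1': -0.16099853540040895, 'origin': array([1.38006711, 0.24323581, 1.13547324]), 'orientation': array([-2.39219584,  0.00829552,  1.79904719])}
casing []
duct_mid [([362.0, 262.9], 0.63), ([334.6, 223.1], 0.6)]
wheel_centre [([338.4, 258.4], 0.61)]
crank_centre [([364.2, 265.8], 0.56)]
pointer_tip []
stop_face [([400.1, 303.9], 0.62)]
wheel [([336.0, 293.6], 0.69)]
top {'K': array([[592.38762764,   0.        , 336.9359172 ],
       [  0.        , 592.38762764, 236.78174357],
       [  0.        ,   0.        ,   1.        ]]), 'k1': -0.053480864412752925, 'origin': array([0.45717486, 0.02363827, 1.34743965]), 'orientation': array([-3.0409787 ,  0.02102005, -1.54533363])}
casing [([314.9, 220.3], 0.66), ([243.3, 202.5], 0.3)]
duct_mid []
wheel_centre [([308.4, 223.9], 0.95), ([275.7, 214.3], 0.21)]
crank_centre [([277.9, 212.3], 0.77), ([293.3, 176.1], 0.51)]
pointer_tip [([243.3, 202.6], 0.48)]
stop_face [([240.9, 199.7], 0.78)]
wheel []
{'time_s': 0.8, 'qpos': array([ 1.08339889e+00,  2.99923776e-01,  1.52100917e+00, -3.50071694e-05,
        1.32070868e+00, -6.65907769e-02]), 'joint_vel': array([-0.00046535,  0.00212898,  0.00291496,  0.000293  ,  0.00175492,
        0.00057042]), 'tau': array([ 2.61263616e-03, -5.31613934e+01, -3.52920341e+01,  7.10080401e-02,
        2.11145869e-02, -2.45976884e-05]), 'ee_pos': array([0.22467163, 0.50200106, 0.22442865]), 'eef_rot': array([-1.03162004,  1.57073676, -1.45241803]), 'force': array([ 0.64682079,  0.68632754, -0.02852927]), 'moment': array([-0.01267387,  0.01169301,  0.03296694]), 'grip_width': 0.09420905982377212}
```

View pics/scene0.png

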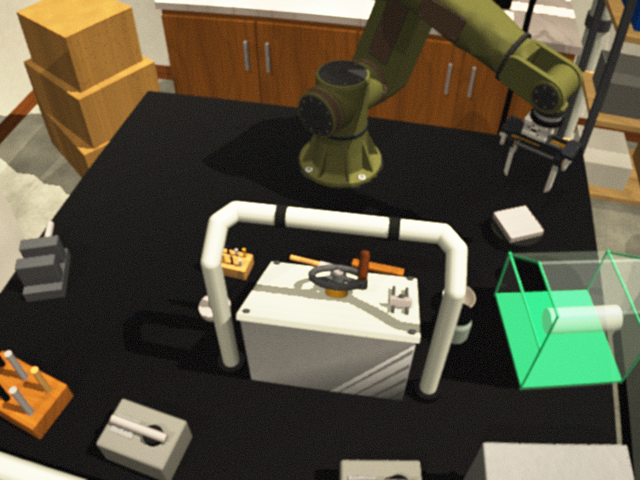

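View pics/top0.png

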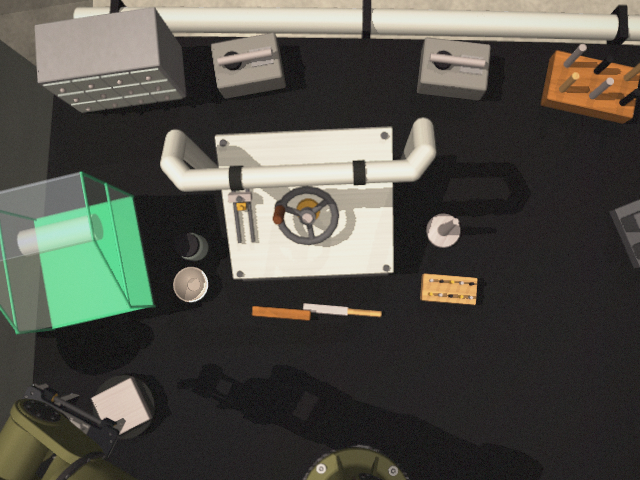

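```bash
python3 - <<'E'
import cv2
im=cv2.imread("pics/scene0.png"); cv2.imwrite("pics/s0c.png",cv2.resize(im[200:340,240:440],None,fx=4,fy=4,interpolation=cv2.INTER_CUBIC))
im=cv2.imread("pics/top0.png"); cv2.imwrite("pics/t0c.png",cv2.resize(im[130:280,210:410],None,fx=4,fy=4,interpolation=cv2.INTER_CUBIC))
E
```

```text
(no output)
```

View pics/s0c.png

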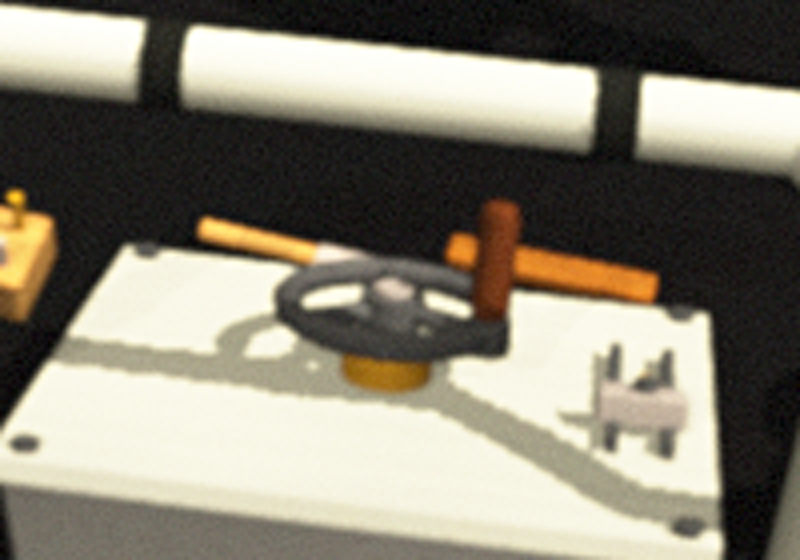

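View pics/t0c.png

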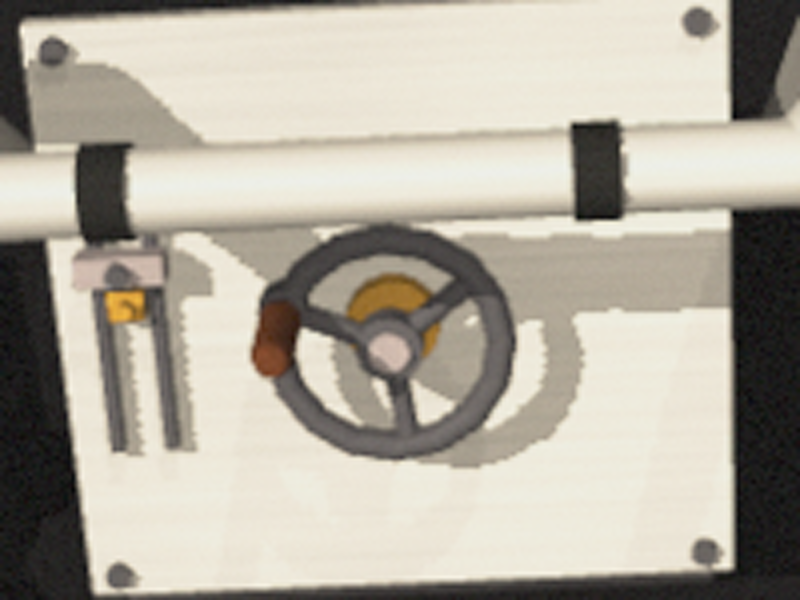

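The pictures show the casing square to the robot. In the top view the crank is on the +y side of the wheel at about (278,212), and the pointer sits just below the stop block at about (241,203). Next I'll fit the casing pose.

```bash
cat > h.py <<'E'
from station import ctrl, optics, models
import numpy as np, cv2
from scipy.spatial.transform import Rotation as R
from scipy.optimize import least_squares
def cal(n):
    c=optics.get_calibration(n); return c["K"],c["k1"],np.array(c["origin"]),R.from_euler('xyz',c["orientation"]).as_matrix()
C={n:cal(n) for n in ["scene","top"]}
def proj(n,P):
    K,k1,o,M=C[n]; p=(np.atleast_2d(P)-o)@M; s=p[:,:2]/p[:,2:]; r2=(s**2).sum(1,keepdims=True)
    s=s*(1+k1*r2); return s*[K[0,0],K[1,1]]+[K[0,2],K[1,2]]
# face frame: u upslope, v left, n out ; origin face middle
s30,c30=.5,np.sqrt(3)/2
def face(cx,cy,yaw,uvn):
    u,v,n=np.atleast_2d(uvn).T.astype(float)
    p=np.stack([u*c30-n*s30,v,.165+u*s30+n*c30],1)
    return p@R.from_euler('z',yaw).as_matrix().T+[cx,cy,0]
def ring(r,n,k=72):
    a=np.linspace(0,2*np.pi,k,endpoint=False); return np.stack([r*np.cos(a),r*np.sin(a),0*a+n],1)
E
cat > fit.py <<'E'
from h import *
crop=lambda l:np.array(l,float)/4+[210,130]
tcor=crop([[20,20],[733,0],[735,570],[92,597]])
sc=lambda l:np.array(l,float)/4+[240,200]
def pts(p):
    cx,cy,yaw,th,hu,hv=p
    cr=lambda n:[.055*np.sin(th)*0+.055*np.cos(th),.055*np.sin(th),n]
    return cr
def res(p):
    cx,cy,yaw,th,hu,hv=p; cr=pts(p); F=lambda q:face(cx,cy,yaw,q)
    r=[]
    r+=list((proj("top",F([[hu,hv,0],[hu,-hv,0],[-hu,-hv,0],[-hu,hv,0]]))-tcor).ravel())
    r+=list((proj("top",F([[0,0,.077],cr(.077),cr(.107)]))-np.array([[308.4,223.9],[277.9,212.3],[277.3,220.5]])).ravel())
    r+=list((proj("scene",F([cr(.107),cr(.077)]))-np.array([[365,251.5],[363.5,265]])).ravel())
    # rim extents
    q=proj("top",F(ring(.0625,.0385))); e=crop([[270,225],[515,460]])
    r+=[q[:,0].max()-e[1,0],q[:,1].min()-e[0,1],q[:,1].max()-e[1,1]]
    q=proj("scene",F(ring(.0625,.0385))); e=sc([[275,255],[510,360]])
    r+=[q[:,0].min()-e[0,0]]
    return r
s=least_squares(res,[.5,.05,0,np.pi/2,.156,.17],loss='soft_l1')
print(s.x.round(4)); print(np.round(res(s.x),1))
cx,cy,yaw,th=s.x[:4]
np.save("fit.npy",s.x)
for n in ["top","scene"]:
    im=cv2.imread(f"pics/{n}0.png"); x0,y0=(210,130) if n=="top" else (240,200)
    im=cv2.resize(im[y0:y0+150,x0:x0+200],None,fx=4,fy=4,interpolation=cv2.INTER_CUBIC)
    cr=lambda m:[.055*np.cos(th),.055*np.sin(th),m]
    F=lambda q:proj(n,face(cx,cy,yaw,q))
    for q,c in[(ring(.0625,.0385),(0,0,255)),(ring(.0475,.0385),(0,255,0)),(np.array([cr(.047),cr(.107)]),(255,0,255)),
      (np.array([[s.x[4]*a,s.x[5]*b,0] for a,b in [(1,1),(1,-1),(-1,-1),(-1,1)]]),(255,0,0))]:
        for p in F(q): cv2.circle(im,tuple(int(t) for t in (p-[x0,y0])*4+2),3,c,1)
    cv2.imwrite(f"pics/fit_{n}.png",im)
E
python3 fit.py
```

```text
[0.6321 0.1113 0.056  1.1808 0.1556 0.1712]
[-0.3  1.2 -0.2 -0.4 -0.9  1.5 -0.8 -0.3 -2.2 -0.7  0.7  1.6 -0.2 -0.5
 -0.6 -1.  -0.7 -0.2  0.3 -0.8 -0.5 -2.1]
```

View pics/fit_top.png

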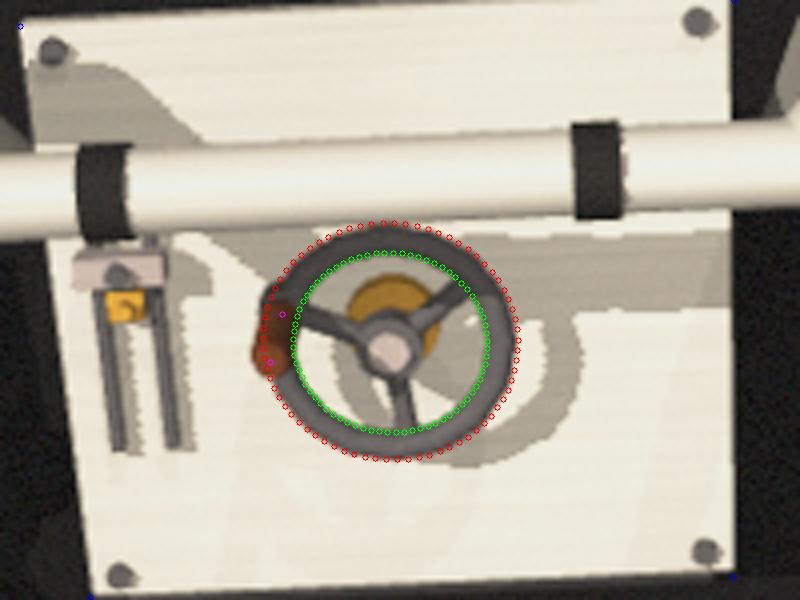

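View pics/fit_scene.png

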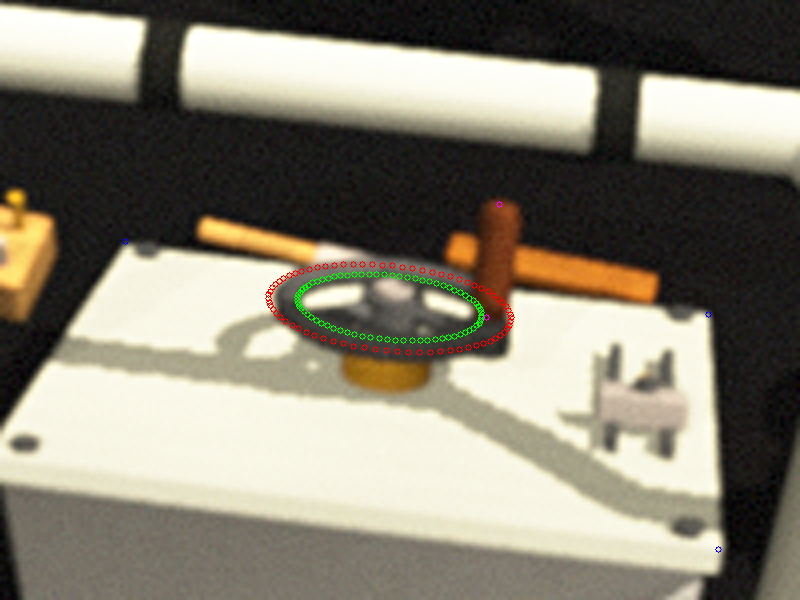

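```bash
python3 - <<'E'
from h import *
cx,cy,yaw,th=np.load("fit.npy")[:4]
F=lambda q:face(cx,cy,yaw,q)
# duct: params u,n ; upper & lower edges mid -> centre lines
def res(p):
    u,n=p; r=[]
    L=F([[u,v,n] for v in np.linspace(-.15,.15,61)])
    for nm,pt in [("top",(310,174.5)),("scene",(337.5,221.5))]:
        q=proj(nm,L); d=q-pt; i=np.argmin((d**2).sum(1)); r.append(d[i,1])
    return r
s=least_squares(res,[.06,.1]); print("duct u,n",s.x,s.fun, F([s.x[0],0,s.x[1]]))
o=ctrl.get_obs(); M=R.from_euler('xyz',o["eef_rot"]).as_matrix(); print("tool axes cols\n",M.round(3))
n=F([0,0,1])-F([0,0,0]);v=F([0,1,0])-F([0,0,0]);u=F([1,0,0])-F([0,0,0]); print("n",n,"v",v,"u",u)
print("wheelc",F([0,0,.077]),"crank",F([.055*np.cos(th),.055*np.sin(th),.077]))
E
```

```text
duct u,n [0.13359552 0.19001297] [-4.12114787e-12  2.18847163e-12] [[0.65278945 0.11242193 0.39635382]]
tool axes cols
 [[ 0.     0.408  0.913]
 [-0.     0.913 -0.408]
 [-1.    -0.     0.   ]]
n [[-0.49921703 -0.02797069  0.8660254 ]] v [[-0.05594138  0.99843405  0.        ]] u [[0.86466926 0.04844666 0.5       ]]
wheelc [[0.59369151 0.10911073 0.23168396]] crank [[0.60892433 0.16091491 0.24213802]]
```

```bash
cat >> h.py <<'E'
cx,cy,yaw,th0=np.load("fit.npy")[:4]
Fa=lambda q:face(cx,cy,yaw,q)[0]
Rt=np.stack([Fa([0,0,-1])-Fa([0,0,0]),Fa([0,1,0])-Fa([0,0,0]),Fa([1,0,0])-Fa([0,0,0])],1)
def state():
    o=ctrl.get_obs(); return o,np.array(o["ee_pos"]),R.from_euler('xyz',o["eef_rot"]).as_matrix()
def todelta(p,Mt=Rt):
    o,p0,M=state(); print("t",o["time_s"],"transl",(M.T@(p-p0)/.025).round(2),"turn",(R.from_matrix(M.T@Mt).as_rotvec(degrees=True)/5).round(2))
def inface(p):
    d=np.array(p)-Fa([0,0,0]); return np.array([d@Rt[:,2],d@Rt[:,1],-d@Rt[:,0]])
E
python3 - <<'E'
from h import *
todelta(Fa([.055*np.cos(th0),.055*np.sin(th0),.197]))
E
```

```text
t 0.8 transl [-4.86 -7.28 17.47] turn [-5.34 -5.88  1.43]
```

Call:
{"method": "arm_command", "body": {
  "deltas": [
    {"translation": [-1.2, -0.6, 1.2], "turn": [-0.5, -0.5, 0.1]},
    {"translation": [-2.2, -1.2, 2.6], "turn": [-1, -1, 0.2]},
    {"translation": [-3, -1.8, 4], "turn": [-1.5, -1.6, 0.4]},
    {"translation": [-3.5, -2.4, 5.4], "turn": [-2, -2.2, 0.5]},
    {"translation": [-4, -3, 6.8], "turn": [-2.5, -2.7, 0.7]},
    {"translation": [-4.4, -3.6, 8.2], "turn": [-3, -3.3, 0.8]},
    {"translation": [-4.86, -4.2, 9.6], "turn": [-3.5, -3.9, 0.9]},
    {"translation": [-4.86, -4.8, 11], "turn": [-4, -4.4, 1.1]},
    {"translation": [-4.86, -5.4, 12.5], "turn": [-4.5, -5, 1.2]},
    {"translation": [-4.86, -6, 14], "turn": [-5, -5.5, 1.4]},
    {"translation": [-4.86, -6.6, 15.5], "turn": [-5.34, -5.88, 1.43]},
    {"translation": [-4.86, -7, 16.6], "turn": [-5.34, -5.88, 1.43]}
  ],
  "gripper": 60,
  "force": 25
}}

```text
time_s: 1.8
ee_pos: [0.533, 0.1702, 0.3461]
eef_rot: [-0.003, 1.045, 0.055]
force: [0.0, 1.2, -0.3]
grip_width: 0.0601
```

```bash
python3 - <<'E'
from h import *
todelta(Fa([.055*np.cos(th0),.055*np.sin(th0),.197]))
o=ctrl.get_obs(); print(o)
E
```

```text
t 1.8 transl [ 0.31 -0.54  0.53] turn [0.02 0.03 0.01]
{'time_s': 1.8, 'qpos': array([ 0.29810944, -0.01182316,  1.674206  , -0.14710219,  0.97133238,
       -1.27853327]), 'joint_vel': array([-0.6955322 ,  0.33790782, -0.34714101,  0.41816511, -0.05619141,
       -0.77581409]), 'tau': array([  3.91174614, -41.72427893, -35.12214303,  -1.39517292,
        -1.9987341 ,   0.64702621]), 'ee_pos': array([0.53296863, 0.17019505, 0.34607517]), 'eef_rot': array([-0.00278346,  1.04494948,  0.05461741]), 'force': array([ 0.0171089 ,  1.24605317, -0.28370374]), 'moment': array([0.02335441, 0.24865393, 0.05223246]), 'grip_width': 0.0601028315681229}
```

Call:
{"method": "arm_command", "body": {
  "deltas": [
    {"translation": [0.32, -0.65, 0.56], "turn": [0, 0, 0]},
    {"translation": [0.32, -0.65, 0.56], "turn": [0, 0, 0]},
    {"translation": [0.32, -0.65, 0.56], "turn": [0, 0, 0]},
    {"translation": [0.32, -0.65, 0.56], "turn": [0, 0, 0]}
  ]
}}

```text
time_s: 2.13
ee_pos: [0.5486, 0.1578, 0.346]
eef_rot: [0.0, 1.048, 0.056]
force: [1.0, 0.7, -0.0]
grip_width: 0.0601
```

```bash
python3 - <<'E'
from h import *
todelta(Fa([.055*np.cos(th0),.055*np.sin(th0),.085]))
o,p,M=state(); print(inface(p)*1000, o["force"],(R.from_matrix(M.T@Rt).as_rotvec(degrees=True)).round(2))
for n in["top","scene"]:
    im=optics.camera(n)[:,:,::-1]; x0,y0=(210,130) if n=="top" else (240,200)
    im=cv2.resize(im[y0:y0+150,x0:x0+200],None,fx=4,fy=4,interpolation=cv2.INTER_CUBIC)
    for d,c in[(0.019,(0,0,255)),(0,(0,255,0)),(.12,(255,0,255))]:
        q=(proj(n,p+M[:,0]*d)[0]-[x0,y0])*4+2; cv2.circle(im,(int(q[0]),int(q[1])),5,c,2)
    cv2.imwrite(f"pics/pre_{n}.png",im)
E
```

```text
t 2.1333 transl [ 4.48 -0.01  0.02] turn [ 0.   -0.01 -0.  ]
[ 20.51982056  51.13294223 197.11940807] [ 0.98923861  0.7006313  -0.04828529] [ 0.01 -0.04 -0.01]
```

View pics/pre_scene.png

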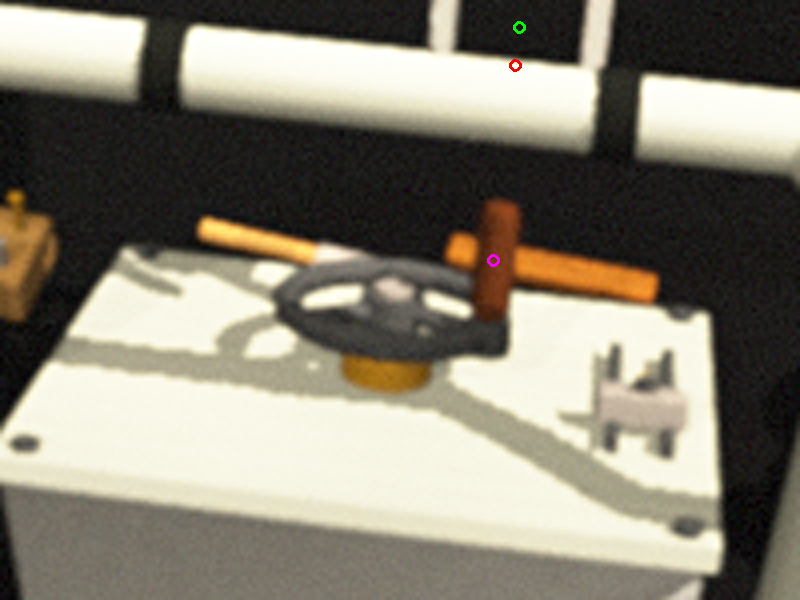

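View pics/pre_top.png

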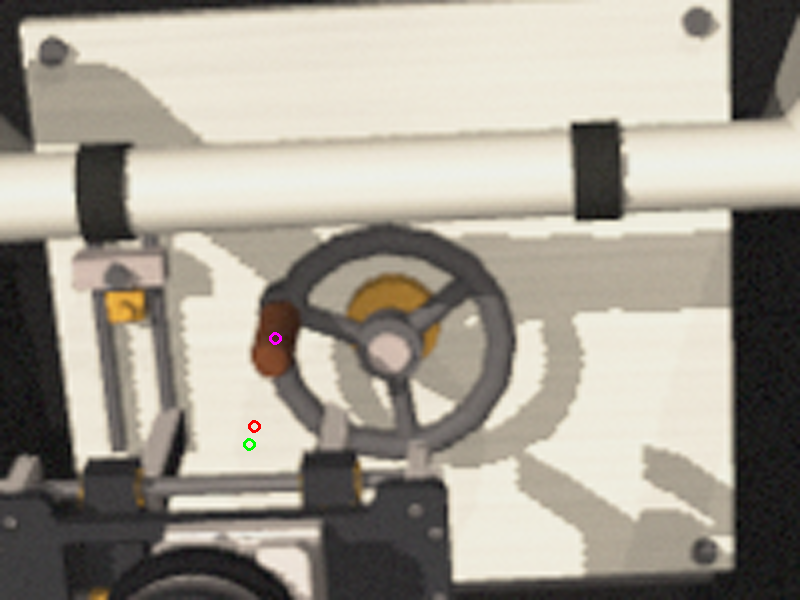

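The pre-grasp pose is lined up: the projected tool axis falls on the crank sleeve at (277,214) in the top view and is about 1 px off in the scene view. I'll approach along the axis.

Call:
{"method": "arm_command", "body": {
  "deltas": [
    {"translation": [0.5, 0, 0], "turn": [0, 0, 0]},
    {"translation": [1, 0.0, 0], "turn": [0, 0, 0]},
    {"translation": [1.5, 0, 0], "turn": [0, 0, 0]},
    {"translation": [2, 0, 0], "turn": [0, 0, 0]},
    {"translation": [2.5, 0, 0], "turn": [0, 0, 0]},
    {"translation": [3, 0, 0], "turn": [0, 0, 0]},
    {"translation": [3.4, 0, 0], "turn": [0, 0, 0]},
    {"translation": [3.8, 0, 0], "turn": [0, 0, 0]},
    {"translation": [4.1, 0, 0], "turn": [0, 0, 0]},
    {"translation": [4.3, 0, 0], "turn": [0, 0, 0]},
    {"translation": [4.48, 0, 0], "turn": [0, 0, 0]},
    {"translation": [4.48, 0, 0], "turn": [0, 0, 0]}
  ],
  "gripper": 46
}}

```text
time_s: 3.23
ee_pos: [0.605, 0.1606, 0.2483]
eef_rot: [-0.0, 1.048, 0.056]
force: [0.2, 0.3, -0.6]
grip_width: 0.046
```

```bash
python3 - <<'E'
from h import *
o,p,M=state(); print(inface(p)*1000, o["force"])
for n in["top","scene"]:
    im=optics.camera(n)[:,:,::-1]; x0,y0=(210,130) if n=="top" else (240,200)
    im=cv2.resize(im[y0:y0+150,x0:x0+200],None,fx=4,fy=4,interpolation=cv2.INTER_CUBIC)
    cv2.imwrite(f"pics/g_{n}.png",im)
E
```

```text
[20.56818023 50.72982303 84.30816994] [ 0.17216582  0.31116549 -0.6137221 ]
```

View pics/g_scene.png

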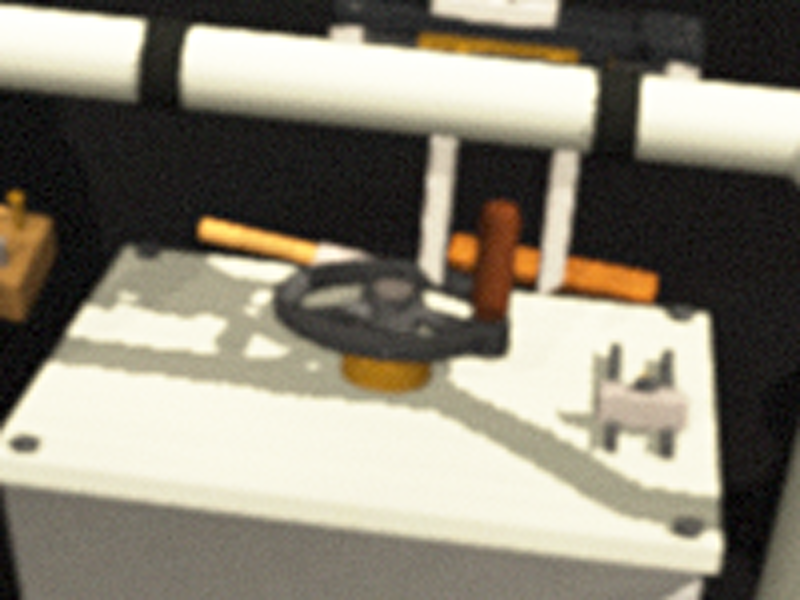

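View pics/g_top.png

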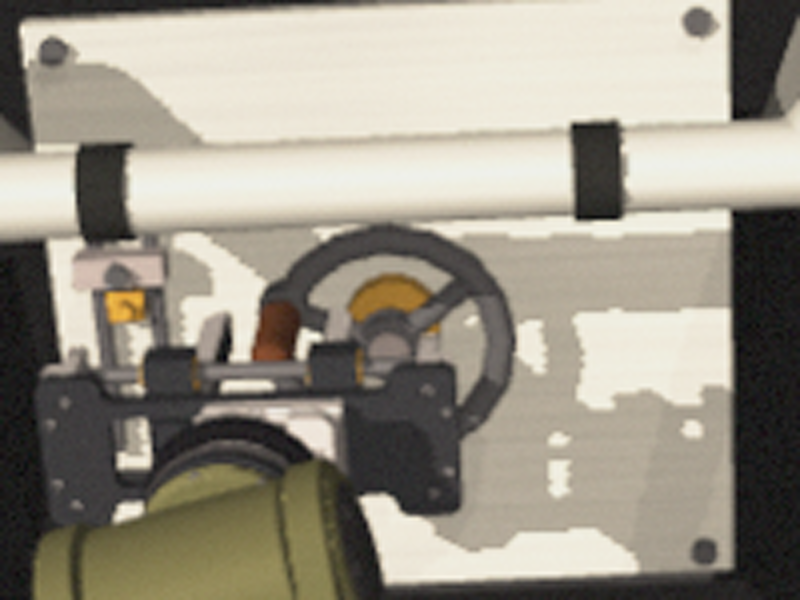

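Call:
{"method": "arm_command", "body": {
  "deltas": [
    {"translation": [0, 0, 0], "turn": [0, 0, 0]},
    {"translation": [0, 0, 0], "turn": [0, 0, 0]},
    {"translation": [0, 0, 0], "turn": [0, 0, 0]},
    {"translation": [0, 0, 0], "turn": [0, 0, 0]},
    {"translation": [0, 0, 0], "turn": [0, 0, 0]},
    {"translation": [0, 0, 0], "turn": [0, 0, 0]}
  ],
  "gripper": 10,
  "force": 15
}}

```text
time_s: 3.83
ee_pos: [0.605, 0.1611, 0.2495]
eef_rot: [0.002, 1.047, 0.058]
force: [-0.8, 4.8, 2.3]
grip_width: 0.0208
```

```bash
python3 - <<'E'
from h import *
o,p,M=state(); print(inface(p)*1000, "f tool",M.T@o["force"],o["grip_width"])
E
```

```text
[21.16883559 51.2669737  85.31949064] f tool [-2.26162822  4.82497732  0.70697089] 0.02079730785749077
```

```bash
cat > rows.py <<'E'
# python3 rows.py cu cv r u0 v0 a0 a1 nrows : rows from commanded (u0,v0)
import sys,numpy as np,json
cu,cv,r,u0,v0,a0,a1,n=map(float,sys.argv[1:9]); n=int(n)
out=[]
for i in range(1,n+1):
    a=np.radians(a0+(a1-a0)*i/n); y=(cv+r*np.sin(a)-v0)/25; z=(cu+r*np.cos(a)-u0)/25
    out.append((0,round(y,2),round(z,2)))
print(out); print("cmd end",u0+out[-1][2]*25,v0+out[-1][1]*25)
E
cat > st.py <<'E'
from h import *
o,p,M=state(); f=inface(p)*1000; F=M.T@o["force"]
a=np.arctan2(f[1],f[0]); 
print("t",o["time_s"],"uvn",f.round(2),"ang",np.degrees(a).round(1),"r",np.hypot(f[0],f[1]).round(2),"Fv,Fu,Fn",F[1].round(1),F[2].round(1),-F[0].round(1),"tang",(F[1]*np.cos(a)-F[2]*np.sin(a)).round(1),"rad",(F[1]*np.sin(a)+F[2]*np.cos(a)).round(1),"w",o["grip_width"])
E
python3 rows.py 0 0 55.3 20.5 51.0 68.4 128.4 12
```

```text
[(0, np.float64(0.08), np.float64(-0.19)), (0, np.float64(0.13), np.float64(-0.38)), (0, np.float64(0.16), np.float64(-0.57)), (0, np.float64(0.17), np.float64(-0.76)), (0, np.float64(0.17), np.float64(-0.95)), (0, np.float64(0.15), np.float64(-1.14)), (0, np.float64(0.11), np.float64(-1.33)), (0, np.float64(0.06), np.float64(-1.52)), (0, np.float64(-0.01), np.float64(-1.7)), (0, np.float64(-0.09), np.float64(-1.87)), (0, np.float64(-0.19), np.float64(-2.04)), (0, np.float64(-0.31), np.float64(-2.19))]
cmd end -34.25 43.25
```

Call:
{"method": "arm_command", "body": {
  "deltas": [
    {"translation": [0, 0.08, -0.19], "turn": [0, 0, 0]},
    {"translation": [0, 0.13, -0.38], "turn": [0, 0, 0]},
    {"translation": [0, 0.16, -0.57], "turn": [0, 0, 0]},
    {"translation": [0, 0.17, -0.76], "turn": [0, 0, 0]},
    {"translation": [0, 0.17, -0.95], "turn": [0, 0, 0]},
    {"translation": [0, 0.15, -1.14], "turn": [0, 0, 0]},
    {"translation": [0, 0.11, -1.33], "turn": [0, 0, 0]},
    {"translation": [0, 0.06, -1.52], "turn": [0, 0, 0]},
    {"translation": [0, -0.01, -1.7], "turn": [0, 0, 0]},
    {"translation": [0, -0.09, -1.87], "turn": [0, 0, 0]},
    {"translation": [0, -0.19, -2.04], "turn": [0, 0, 0]},
    {"translation": [0, -0.31, -2.19], "turn": [0, 0, 0]}
  ]
}}

```text
time_s: 4.83
ee_pos: [0.5571, 0.1503, 0.2212]
eef_rot: [0.0, 1.048, 0.057]
force: [-4.9, 5.9, 4.1]
grip_width: 0.021
```

```bash
python3 st.py; sed -i 's/out.append((0,round(y,2),round(z,2)))/out.append((0,float(round(y,2)),float(round(z,2))))/' rows.py;  python3 rows.py 0 0 55.3 -34.25 43.25 128.4 248.4 12
```

```text
t 4.8333 uvn [-34.88  43.13  85.08] ang 129.0 r 55.47 Fv,Fu,Fn 6.2 -1.9 5.8 tang -2.4 rad 6.0 w 0.021001229275166445
[(0, -0.26, -0.28), (0, -0.57, -0.51), (0, -0.92, -0.69), (0, -1.29, -0.8), (0, -1.67, -0.84), (0, -2.05, -0.82), (0, -2.43, -0.73), (0, -2.78, -0.58), (0, -3.1, -0.36), (0, -3.38, -0.1), (0, -3.61, 0.21), (0, -3.79, 0.56)]
cmd end -20.25 -51.5
```

Call:
{"method": "arm_command", "body": {
  "deltas": [
    {"translation": [0, -0.24, -0.28], "turn": [0, 0, 0]},
    {"translation": [0, -0.55, -0.51], "turn": [0, 0, 0]},
    {"translation": [0, -0.89, -0.69], "turn": [0, 0, 0]},
    {"translation": [0, -1.25, -0.8], "turn": [0, 0, 0]},
    {"translation": [0, -1.63, -0.84], "turn": [0, 0, 0]},
    {"translation": [0, -2.01, -0.82], "turn": [0, 0, 0]},
    {"translation": [0, -2.39, -0.73], "turn": [0, 0, 0]},
    {"translation": [0, -2.74, -0.58], "turn": [0, 0, 0]},
    {"translation": [0, -3.06, -0.36], "turn": [0, 0, 0]},
    {"translation": [0, -3.34, -0.1], "turn": [0, 0, 0]},
    {"translation": [0, -3.57, 0.21], "turn": [0, 0, 0]},
    {"translation": [0, -3.75, 0.56], "turn": [0, 0, 0]}
  ]
}}

```text
time_s: 5.83
ee_pos: [0.5749, 0.057, 0.2279]
eef_rot: [0.002, 1.049, 0.058]
force: [2.2, 11.5, -1.7]
grip_width: 0.0205
```

```bash
python3 st.py;  python3 rows.py 0 1 55.3 -20.25 -50.5 248.4 368.4 12
```

```text
t 5.8333 uvn [-20.71 -50.94  84.55] ang -112.1 r 54.99 Fv,Fu,Fn 11.4 1.6 -2.9 tang -2.8 rad -11.2 w 0.020453963609851796
[(0, -0.11, 0.37), (0, -0.15, 0.75), (0, -0.13, 1.13), (0, -0.04, 1.51), (0, 0.11, 1.86), (0, 0.33, 2.18), (0, 0.59, 2.46), (0, 0.9, 2.69), (0, 1.25, 2.87), (0, 1.62, 2.98), (0, 2.0, 3.02), (0, 2.38, 3.0)]
cmd end 54.75 9.0
```

```bash
python3 rows.py 0 2 55 -20.25 -50.5 248.4 368.4 12
```

```text
[(0, -0.06, 0.37), (0, -0.1, 0.75), (0, -0.08, 1.13), (0, 0.01, 1.5), (0, 0.16, 1.86), (0, 0.38, 2.18), (0, 0.64, 2.46), (0, 0.95, 2.68), (0, 1.29, 2.86), (0, 1.66, 2.97), (0, 2.04, 3.01), (0, 2.42, 2.99)]
cmd end 54.5 10.0
```

Call:
{"method": "arm_command", "body": {
  "deltas": [
    {"translation": [0, -0.06, 0.37], "turn": [0, 0, 0]},
    {"translation": [0, -0.1, 0.75], "turn": [0, 0, 0]},
    {"translation": [0, -0.08, 1.13], "turn": [0, 0, 0]},
    {"translation": [0, 0.01, 1.5], "turn": [0, 0, 0]},
    {"translation": [0, 0.16, 1.86], "turn": [0, 0, 0]},
    {"translation": [0, 0.38, 2.18], "turn": [0, 0, 0]},
    {"translation": [0, 0.64, 2.46], "turn": [0, 0, 0]},
    {"translation": [0, 0.95, 2.68], "turn": [0, 0, 0]},
    {"translation": [0, 1.29, 2.86], "turn": [0, 0, 0]},
    {"translation": [0, 1.66, 2.97], "turn": [0, 0, 0]},
    {"translation": [0, 2.04, 3.01], "turn": [0, 0, 0]},
    {"translation": [0, 2.42, 2.99], "turn": [0, 0, 0]}
  ]
}}

```text
time_s: 6.83
ee_pos: [0.6363, 0.1223, 0.2657]
eef_rot: [-0.0, 1.048, 0.056]
force: [-4.4, -4.4, 1.0]
grip_width: 0.0205
```

```bash
python3 st.py;  python3 rows.py 0 1.7 55 54.5 10 368.4 488.4 12
```

```text
t 6.8333 uvn [54.53 10.8  84.84] ang 11.2 r 55.59 Fv,Fu,Fn -4.1 -3.5 3.2 tang -3.3 rad -4.3 w 0.020489426517632834
[(0, 0.36, -0.09), (0, 0.71, -0.24), (0, 1.03, -0.46), (0, 1.31, -0.72), (0, 1.54, -1.03), (0, 1.71, -1.37), (0, 1.82, -1.74), (0, 1.87, -2.12), (0, 1.84, -2.5), (0, 1.76, -2.87), (0, 1.6, -3.23), (0, 1.39, -3.55)]
cmd end -34.25 44.75
```

Call:
{"method": "arm_command", "body": {
  "deltas": [
    {"translation": [0, 0.36, -0.09], "turn": [0, 0, 0]},
    {"translation": [0, 0.71, -0.24], "turn": [0, 0, 0]},
    {"translation": [0, 1.03, -0.46], "turn": [0, 0, 0]},
    {"translation": [0, 1.31, -0.72], "turn": [0, 0, 0]},
    {"translation": [0, 1.54, -1.03], "turn": [0, 0, 0]},
    {"translation": [0, 1.71, -1.37], "turn": [0, 0, 0]},
    {"translation": [0, 1.82, -1.74], "turn": [0, 0, 0]},
    {"translation": [0, 1.87, -2.12], "turn": [0, 0, 0]},
    {"translation": [0, 1.84, -2.5], "turn": [0, 0, 0]},
    {"translation": [0, 1.76, -2.87], "turn": [0, 0, 0]},
    {"translation": [0, 1.6, -3.23], "turn": [0, 0, 0]},
    {"translation": [0, 1.39, -3.55], "turn": [0, 0, 0]}
  ]
}}

```text
time_s: 7.83
ee_pos: [0.5579, 0.1522, 0.2218]
eef_rot: [0.0, 1.045, 0.057]
force: [7.7, -4.5, -0.8]
grip_width: 0.0209
```

```bash
python3 st.py;  python3 rows.py 0 1.7 55 -34.25 44.75 488.4 608.4 12
```

```text
t 7.8333 uvn [-33.83  45.    85.15] ang 126.9 r 56.3 Fv,Fu,Fn -5.0 6.0 -4.4 tang -1.8 rad -7.6 w 0.02093823066870517
[(0, -0.26, -0.28), (0, -0.57, -0.5), (0, -0.91, -0.68), (0, -1.28, -0.79), (0, -1.66, -0.83), (0, -2.04, -0.81), (0, -2.42, -0.72), (0, -2.77, -0.57), (0, -3.09, -0.35), (0, -3.37, -0.09), (0, -3.6, 0.22), (0, -3.77, 0.56)]
cmd end -20.25 -49.5
```

Call:
{"method": "arm_command", "body": {
  "deltas": [
    {"translation": [0, -0.27, -0.27], "turn": [0, 0, 0]},
    {"translation": [0, -0.58, -0.49], "turn": [0, 0, 0]},
    {"translation": [0, -0.92, -0.67], "turn": [0, 0, 0]},
    {"translation": [0, -1.29, -0.78], "turn": [0, 0, 0]},
    {"translation": [0, -1.67, -0.82], "turn": [0, 0, 0]},
    {"translation": [0, -2.05, -0.8], "turn": [0, 0, 0]},
    {"translation": [0, -2.42, -0.71], "turn": [0, 0, 0]},
    {"translation": [0, -2.77, -0.56], "turn": [0, 0, 0]},
    {"translation": [0, -3.09, -0.34], "turn": [0, 0, 0]},
    {"translation": [0, -3.37, -0.08], "turn": [0, 0, 0]},
    {"translation": [0, -3.59, 0.23], "turn": [0, 0, 0]},
    {"translation": [0, -3.76, 0.57], "turn": [0, 0, 0]}
  ]
}}

```text
time_s: 8.83
ee_pos: [0.5747, 0.0581, 0.2282]
eef_rot: [-0.0, 1.05, 0.056]
force: [-6.7, -3.2, 2.0]
grip_width: 0.0206
```

```bash
python3 st.py;  python3 rows.py 0.3 1.7 55 -20 -49.25 608.4 638.4 6
python3 - <<'E'
from h import *
im=optics.camera("top")[:,:,::-1]; cv2.imwrite("pics/t5.png",cv2.resize(im[180:250,220:290],None,fx=8,fy=8,interpolation=cv2.INTER_CUBIC))
im=optics.camera("scene")[:,:,::-1]; cv2.imwrite("pics/s5.png",cv2.resize(im[260:330,370:440],None,fx=8,fy=8,interpolation=cv2.INTER_CUBIC))
im=cv2.imread("pics/scene0.png"); cv2.imwrite("pics/s0d.png",cv2.resize(im[260:330,370:440],None,fx=8,fy=8,interpolation=cv2.INTER_CUBIC))
E
```

```text
t 8.8333 uvn [-20.63 -49.9   84.87] ang -112.5 r 54.0 Fv,Fu,Fn -2.9 -5.0 5.2 tang -3.5 rad 4.5 w 0.020631592042566753
[(0, -0.07, 0.18), (0, -0.12, 0.37), (0, -0.15, 0.56), (0, -0.16, 0.75), (0, -0.16, 0.94), (0, -0.14, 1.13)]
cmd end 8.249999999999996 -52.75
```

View pics/t5.png

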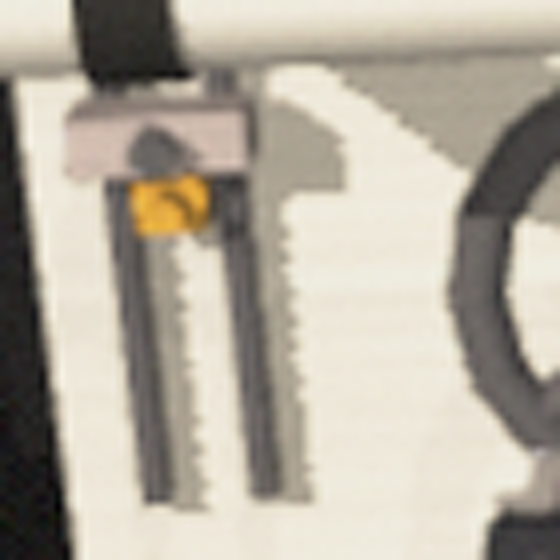

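View pics/s5.png

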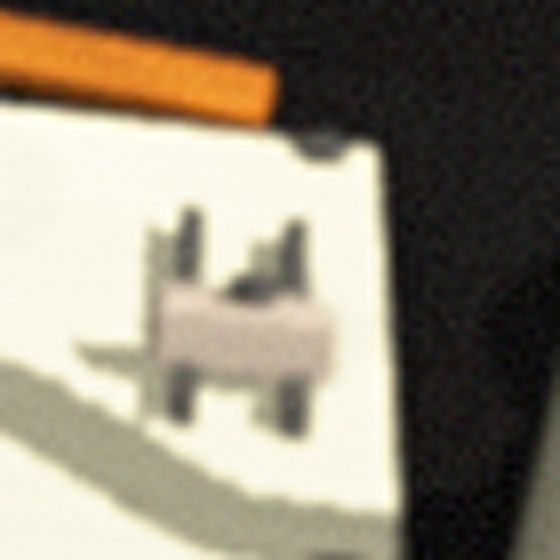

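```bash
cat > nx.py <<'E'
# python3 nx.py a0 a1 ... : after state, print rows for several consecutive calls (relative to nominal circle)
import sys,numpy as np
cu,cv,r=0.1,1.5,55
a=[float(x) for x in sys.argv[1:]]
P=lambda d:np.array([cv+r*np.sin(np.radians(d)),cu+r*np.cos(np.radians(d))])
for s,e in zip(a[:-1],a[1:]):
    n=max(1,round(abs(e-s)/4)); print(s,e,[(0,*map(float,((P(s+(e-s)*i/n)-P(s))/25).round(2))) for i in range(1,n+1)])
E
python3 nx.py 608.4 620 632 644 656 668 680 692 704 716 728 740 752 764 776 788
```

```text
608.4 620.0 [(0, -0.05, 0.14), (0, -0.09, 0.28), (0, -0.12, 0.43)]
620.0 632.0 [(0, -0.02, 0.15), (0, -0.03, 0.31), (0, -0.03, 0.46)]
632.0 644.0 [(0, 0.01, 0.15), (0, 0.03, 0.31), (0, 0.06, 0.46)]
644.0 656.0 [(0, 0.04, 0.15), (0, 0.09, 0.29), (0, 0.16, 0.43)]
656.0 668.0 [(0, 0.07, 0.14), (0, 0.15, 0.27), (0, 0.24, 0.39)]
668.0 680.0 [(0, 0.1, 0.12), (0, 0.21, 0.23), (0, 0.32, 0.33)]
680.0 692.0 [(0, 0.12, 0.09), (0, 0.25, 0.18), (0, 0.38, 0.26)]
692.0 704.0 [(0, 0.14, 0.07), (0, 0.28, 0.12), (0, 0.43, 0.17)]
704.0 716.0 [(0, 0.15, 0.04), (0, 0.3, 0.06), (0, 0.45, 0.08)]
716.0 728.0 [(0, 0.15, 0.01), (0, 0.31, -0.0), (0, 0.46, -0.02)]
728.0 740.0 [(0, 0.15, -0.03), (0, 0.3, -0.06), (0, 0.45, -0.11)]
740.0 752.0 [(0, 0.14, -0.06), (0, 0.28, -0.12), (0, 0.41, -0.2)]
752.0 764.0 [(0, 0.13, -0.09), (0, 0.25, -0.18), (0, 0.36, -0.28)]
764.0 776.0 [(0, 0.11, -0.11), (0, 0.21, -0.23), (0, 0.3, -0.35)]
776.0 788.0 [(0, 0.08, -0.13), (0, 0.15, -0.27), (0, 0.22, -0.41)]
```

Call:
{"method": "arm_command", "body": {
  "deltas": [
    {"translation": [0, -0.05, 0.14], "turn": [0, 0, 0]},
    {"translation": [0, -0.09, 0.28], "turn": [0, 0, 0]},
    {"translation": [0, -0.12, 0.43], "turn": [0, 0, 0]},
    {"translation": [0, -0.14, 0.58], "turn": [0, 0, 0]},
    {"translation": [0, -0.15, 0.74], "turn": [0, 0, 0]},
    {"translation": [0, -0.15, 0.89], "turn": [0, 0, 0]}
  ],
  "gripper": 17,
  "force": 12
}}

```text
time_s: 9.43
ee_pos: [0.5946, 0.0554, 0.2396]
eef_rot: [-0.002, 1.049, 0.055]
force: [-4.9, -7.8, 1.6]
grip_width: 0.0211
```

```bash
python3 st.py
```

```text
t 9.4333 uvn [  2.13 -53.71  84.96] ang -87.7 r 53.75 Fv,Fu,Fn -7.5 -3.8 4.1 tang -4.1 rad 7.4 w 0.021088187486822268
```

Call:
{"method": "arm_command", "body": {
  "deltas": [
    {"translation": [0, 0.01, 0.15], "turn": [0, 0, 0]},
    {"translation": [0, 0.03, 0.31], "turn": [0, 0, 0]},
    {"translation": [0, 0.06, 0.46], "turn": [0, 0, 0]}
  ]
}}

```text
time_s: 9.68
ee_pos: [0.6046, 0.0576, 0.2455]
eef_rot: [-0.001, 1.048, 0.055]
force: [-2.8, -5.4, 2.1]
grip_width: 0.0208
```

```bash
python3 st.py
```

```text
t 9.6833 uvn [ 13.81 -52.07  84.94] ang -75.2 r 53.87 Fv,Fu,Fn -5.3 -1.7 3.4 tang -3.0 rad 4.7 w 0.020816388201323966
```

Call:
{"method": "arm_command", "body": {
  "deltas": [
    {"translation": [0, 0.04, 0.15], "turn": [0, 0, 0]},
    {"translation": [0, 0.09, 0.29], "turn": [0, 0, 0]},
    {"translation": [0, 0.15, 0.43], "turn": [0, 0, 0]}
  ]
}}

```text
time_s: 9.93
ee_pos: [0.6137, 0.062, 0.2508]
eef_rot: [-0.001, 1.048, 0.055]
force: [-1.6, -5.1, 1.3]
grip_width: 0.0211
```

```bash
python3 st.py
```

```text
t 9.9333 uvn [ 24.58 -48.13  84.93] ang -62.9 r 54.05 Fv,Fu,Fn -5.0 -1.0 2.1 tang -3.2 rad 4.0 w 0.02106080016145766
```

Call:
{"method": "arm_command", "body": {
  "deltas": [
    {"translation": [0, 0.06, 0.13], "turn": [0, 0, 0]},
    {"translation": [0, 0.14, 0.26], "turn": [0, 0, 0]},
    {"translation": [0, 0.23, 0.39], "turn": [0, 0, 0]}
  ]
}}

```text
time_s: 10.18
ee_pos: [0.622, 0.0686, 0.2558]
eef_rot: [0.0, 1.048, 0.056]
force: [-3.0, -2.2, 0.1]
grip_width: 0.0206
```

```bash
python3 st.py
```

```text
t 10.1833 uvn [ 34.53 -41.99  84.9 ] ang -50.6 r 54.36 Fv,Fu,Fn -2.1 -2.7 1.6 tang -3.4 rad -0.1 w 0.020646854155310757
```

Call:
{"method": "arm_command", "body": {
  "deltas": [
    {"translation": [0, 0.1, 0.12], "turn": [0, 0, 0]},
    {"translation": [0, 0.21, 0.23], "turn": [0, 0, 0]},
    {"translation": [0, 0.32, 0.33], "turn": [0, 0, 0]}
  ]
}}

```text
time_s: 10.43
ee_pos: [0.6287, 0.0772, 0.2599]
eef_rot: [0.0, 1.048, 0.057]
force: [-4.4, -1.5, 0.2]
grip_width: 0.021
```

```bash
python3 st.py
```

```text
t 10.4333 uvn [ 42.9  -33.8   84.86] ang -38.2 r 54.61 Fv,Fu,Fn -1.3 -3.8 2.4 tang -3.3 rad -2.2 w 0.020997822242345993
```

Call:
{"method": "arm_command", "body": {
  "deltas": [
    {"translation": [0, 0.13, 0.09], "turn": [0, 0, 0]},
    {"translation": [0, 0.26, 0.17], "turn": [0, 0, 0]},
    {"translation": [0, 0.39, 0.24], "turn": [0, 0, 0]}
  ]
}}

```text
time_s: 10.68
ee_pos: [0.6335, 0.0872, 0.2631]
eef_rot: [-0.0, 1.047, 0.056]
force: [-1.9, -2.3, 1.5]
grip_width: 0.0207
```

```bash
python3 st.py
```

```text
t 10.6833 uvn [ 49.07 -24.11  84.96] ang -26.2 r 54.67 Fv,Fu,Fn -2.1 -1.0 2.4 tang -2.4 rad 0.0 w 0.02072763864357544
```

Call:
{"method": "arm_command", "body": {
  "deltas": [
    {"translation": [0, 0.14, 0.07], "turn": [0, 0, 0]},
    {"translation": [0, 0.28, 0.12], "turn": [0, 0, 0]},
    {"translation": [0, 0.43, 0.17], "turn": [0, 0, 0]}
  ]
}}

```text
time_s: 10.93
ee_pos: [0.6365, 0.0981, 0.2652]
eef_rot: [0.0, 1.047, 0.056]
force: [-2.5, -2.4, 0.3]
grip_width: 0.0208
```

```bash
python3 st.py
```

```text
t 10.9333 uvn [ 53.24 -13.39  84.97] ang -14.1 r 54.9 Fv,Fu,Fn -2.3 -2.1 1.6 tang -2.7 rad -1.5 w 0.020790997873987214
```

Call:
{"method": "arm_command", "body": {
  "deltas": [
    {"translation": [0, 0.15, 0.04], "turn": [0, 0, 0]},
    {"translation": [0, 0.3, 0.06], "turn": [0, 0, 0]},
    {"translation": [0, 0.45, 0.08], "turn": [0, 0, 0]}
  ]
}}

```text
time_s: 11.18
ee_pos: [0.6375, 0.1095, 0.2662]
eef_rot: [0.0, 1.048, 0.056]
force: [-3.1, -3.1, 1.1]
grip_width: 0.0208
```

```bash
python3 st.py
```

```text
t 11.1833 uvn [55.15 -2.09 84.99] ang -2.2 r 55.19 Fv,Fu,Fn -2.9 -2.3 2.6 tang -3.0 rad -2.2 w 0.0208209348802396
```

Call:
{"method": "arm_command", "body": {
  "deltas": [
    {"translation": [0, 0.15, 0.0], "turn": [0, 0, 0]},
    {"translation": [0, 0.31, 0.0], "turn": [0, 0, 0]},
    {"translation": [0, 0.46, -0.03], "turn": [0, 0, 0]}
  ]
}}

```text
time_s: 11.43
ee_pos: [0.6362, 0.1209, 0.2659]
eef_rot: [0.0, 1.047, 0.056]
force: [-1.7, -2.4, 2.2]
grip_width: 0.021
```

```bash
python3 st.py
```

```text
t 11.4333 uvn [54.45  9.42 85.05] ang 9.8 r 55.26 Fv,Fu,Fn -2.3 -0.5 2.8 tang -2.2 rad -0.9 w 0.020975294079303545
```

Call:
{"method": "arm_command", "body": {
  "deltas": [
    {"translation": [0, 0.15, -0.03], "turn": [0, 0, 0]},
    {"translation": [0, 0.3, -0.06], "turn": [0, 0, 0]},
    {"translation": [0, 0.45, -0.11], "turn": [0, 0, 0]}
  ]
}}

```text
time_s: 11.68
ee_pos: [0.6331, 0.132, 0.2644]
eef_rot: [-0.0, 1.047, 0.056]
force: [-3.4, -2.7, 3.3]
grip_width: 0.0208
```

```bash
python3 st.py
```

```text
t 11.6833 uvn [51.55 20.6  85.04] ang 21.8 r 55.51 Fv,Fu,Fn -2.5 -1.5 4.6 tang -1.8 rad -2.3 w 0.020845238044728143
```

Call:
{"method": "arm_command", "body": {
  "deltas": [
    {"translation": [0, 0.14, -0.06], "turn": [0, 0, 0]},
    {"translation": [0, 0.28, -0.12], "turn": [0, 0, 0]},
    {"translation": [0, 0.41, -0.2], "turn": [0, 0, 0]}
  ]
}}

```text
time_s: 11.93
ee_pos: [0.6281, 0.1419, 0.2618]
eef_rot: [-0.0, 1.048, 0.056]
force: [-2.7, -3.3, 3.7]
grip_width: 0.0207
```

```bash
python3 st.py
```

```text
t 11.9333 uvn [46.44 30.83 85.02] ang 33.6 r 55.74 Fv,Fu,Fn -3.1 -0.7 4.6 tang -2.2 rad -2.3 w 0.020696775934412402
```

Call:
{"method": "arm_command", "body": {
  "deltas": [
    {"translation": [0, 0.13, -0.09], "turn": [0, 0, 0]},
    {"translation": [0, 0.25, -0.18], "turn": [0, 0, 0]},
    {"translation": [0, 0.35, -0.28], "turn": [0, 0, 0]}
  ]
}}

```text
time_s: 12.18
ee_pos: [0.6216, 0.1503, 0.2584]
eef_rot: [0.0, 1.047, 0.056]
force: [-1.9, -3.4, 2.8]
grip_width: 0.0208
```

```bash
python3 st.py
```

```text
t 12.1833 uvn [39.44 39.59 85.05] ang 45.1 r 55.88 Fv,Fu,Fn -3.3 -0.4 3.5 tang -2.0 rad -2.6 w 0.02081192002096198
```

Call:
{"method": "arm_command", "body": {
  "deltas": [
    {"translation": [0, 0.11, -0.11], "turn": [0, 0, 0]},
    {"translation": [0, 0.21, -0.23], "turn": [0, 0, 0]},
    {"translation": [0, 0.3, -0.35], "turn": [0, 0, 0]}
  ]
}}

```text
time_s: 12.43
ee_pos: [0.6135, 0.1573, 0.2539]
eef_rot: [-0.0, 1.047, 0.056]
force: [-0.3, -4.7, 3.5]
grip_width: 0.0208
```

```bash
python3 st.py; python3 nx.py 776 788 800 812 824 836 848 860 872 884 896 908 920 932 944 956 968 980 992 1004 1016 1028 1040 1052 1064 1076 1088
```

```text
t 12.4333 uvn [30.58 46.99 85.01] ang 56.9 r 56.07 Fv,Fu,Fn -4.6 1.3 3.3 tang -3.6 rad -3.2 w 0.020806872718917905
776.0 788.0 [(0, 0.08, -0.13), (0, 0.15, -0.27), (0, 0.22, -0.41)]
788.0 800.0 [(0, 0.05, -0.14), (0, 0.09, -0.29), (0, 0.13, -0.44)]
800.0 812.0 [(0, 0.02, -0.15), (0, 0.03, -0.31), (0, 0.03, -0.46)]
812.0 824.0 [(0, -0.01, -0.15), (0, -0.03, -0.31), (0, -0.06, -0.46)]
824.0 836.0 [(0, -0.04, -0.15), (0, -0.09, -0.29), (0, -0.16, -0.43)]
836.0 848.0 [(0, -0.07, -0.14), (0, -0.15, -0.27), (0, -0.24, -0.39)]
848.0 860.0 [(0, -0.1, -0.12), (0, -0.21, -0.23), (0, -0.32, -0.33)]
860.0 872.0 [(0, -0.12, -0.09), (0, -0.25, -0.18), (0, -0.38, -0.26)]
872.0 884.0 [(0, -0.14, -0.07), (0, -0.28, -0.12), (0, -0.43, -0.17)]
884.0 896.0 [(0, -0.15, -0.04), (0, -0.3, -0.06), (0, -0.45, -0.08)]
896.0 908.0 [(0, -0.15, -0.01), (0, -0.31, 0.0), (0, -0.46, 0.02)]
908.0 920.0 [(0, -0.15, 0.03), (0, -0.3, 0.06), (0, -0.45, 0.11)]
920.0 932.0 [(0, -0.14, 0.06), (0, -0.28, 0.12), (0, -0.41, 0.2)]
932.0 944.0 [(0, -0.13, 0.09), (0, -0.25, 0.18), (0, -0.36, 0.28)]
944.0 956.0 [(0, -0.11, 0.11), (0, -0.21, 0.23), (0, -0.3, 0.35)]
956.0 968.0 [(0, -0.08, 0.13), (0, -0.15, 0.27), (0, -0.22, 0.41)]
968.0 980.0 [(0, -0.05, 0.14), (0, -0.09, 0.29), (0, -0.13, 0.44)]
980.0 992.0 [(0, -0.02, 0.15), (0, -0.03, 0.31), (0, -0.03, 0.46)]
992.0 1004.0 [(0, 0.01, 0.15), (0, 0.03, 0.31), (0, 0.06, 0.46)]
1004.0 1016.0 [(0, 0.04, 0.15), (0, 0.09, 0.29), (0, 0.16, 0.43)]
1016.0 1028.0 [(0, 0.07, 0.14), (0, 0.15, 0.27), (0, 0.24, 0.39)]
1028.0 1040.0 [(0, 0.1, 0.12), (0, 0.21, 0.23), (0, 0.32, 0.33)]
1040.0 1052.0 [(0, 0.12, 0.09), (0, 0.25, 0.18), (0, 0.38, 0.26)]
1052.0 1064.0 [(0, 0.14, 0.07), (0, 0.28, 0.12), (0, 0.43, 0.17)]
1064.0 1076.0 [(0, 0.15, 0.04), (0, 0.3, 0.06), (0, 0.45, 0.08)]
1076.0 1088.0 [(0, 0.15, 0.01), (0, 0.31, 0.0), (0, 0.46, -0.02)]
```

Call:
{"method": "arm_command", "body": {
  "deltas": [
    {"translation": [0, 0.07, -0.13], "turn": [0, 0, 0]},
    {"translation": [0, 0.14, -0.27], "turn": [0, 0, 0]},
    {"translation": [0, 0.21, -0.41], "turn": [0, 0, 0]}
  ]
}}

```text
time_s: 12.68
ee_pos: [0.6044, 0.162, 0.2489]
eef_rot: [0.0, 1.047, 0.057]
force: [-0.3, -4.3, 4.0]
grip_width: 0.0206
```

```bash
python3 st.py
```

```text
t 12.6833 uvn [20.39 52.25 85.06] ang 68.7 r 56.09 Fv,Fu,Fn -4.2 1.5 3.7 tang -3.0 rad -3.4 w 0.020604509274477552
```

Call:
{"method": "arm_command", "body": {
  "deltas": [
    {"translation": [0, 0.05, -0.14], "turn": [0, 0, 0]},
    {"translation": [0, 0.09, -0.29], "turn": [0, 0, 0]},
    {"translation": [0, 0.12, -0.44], "turn": [0, 0, 0]}
  ]
}}

```text
time_s: 12.93
ee_pos: [0.5947, 0.1645, 0.2434]
eef_rot: [0.001, 1.047, 0.057]
force: [-0.5, -1.3, 5.1]
grip_width: 0.0206
```

```bash
python3 st.py
```

```text
t 12.9333 uvn [ 9.38 55.28 85.12] ang 80.4 r 56.07 Fv,Fu,Fn -1.3 2.1 4.7 tang -2.2 rad -0.9 w 0.020643984573090073
```

Call:
{"method": "arm_command", "body": {
  "deltas": [
    {"translation": [0, 0.02, -0.15], "turn": [0, 0, 0]},
    {"translation": [0, 0.03, -0.31], "turn": [0, 0, 0]},
    {"translation": [0, 0.03, -0.46], "turn": [0, 0, 0]}
  ]
}}

```text
time_s: 13.18
ee_pos: [0.5846, 0.1647, 0.2376]
eef_rot: [0.001, 1.047, 0.057]
force: [0.1, 0.2, 5.6]
grip_width: 0.0206
```

```bash
python3 st.py
```

```text
t 13.1833 uvn [-2.18 56.06 85.11] ang 92.2 r 56.1 Fv,Fu,Fn 0.2 2.9 4.8 tang -2.9 rad 0.1 w 0.0205553956979364
```

Call:
{"method": "arm_command", "body": {
  "deltas": [
    {"translation": [0, -0.01, -0.15], "turn": [0, 0, 0]},
    {"translation": [0, -0.03, -0.31], "turn": [0, 0, 0]},
    {"translation": [0, -0.06, -0.46], "turn": [0, 0, 0]}
  ]
}}

```text
time_s: 13.43
ee_pos: [0.5747, 0.1625, 0.2318]
eef_rot: [0.001, 1.047, 0.057]
force: [0.1, -0.0, 4.7]
grip_width: 0.0207
```

```bash
python3 st.py
```

```text
t 13.4333 uvn [-13.77  54.41  85.07] ang 104.2 r 56.12 Fv,Fu,Fn -0.0 2.4 4.0 tang -2.3 rad -0.6 w 0.020735770388540686
```

Call:
{"method": "arm_command", "body": {
  "deltas": [
    {"translation": [0, -0.04, -0.15], "turn": [0, 0, 0]},
    {"translation": [0, -0.09, -0.29], "turn": [0, 0, 0]},
    {"translation": [0, -0.16, -0.43], "turn": [0, 0, 0]}
  ]
}}

```text
time_s: 13.68
ee_pos: [0.5656, 0.158, 0.2264]
eef_rot: [0.001, 1.047, 0.057]
force: [-0.4, 1.3, 5.7]
grip_width: 0.0208
```

```bash
python3 st.py
```

```text
t 13.6833 uvn [-24.53  50.34  85.05] ang 116.0 r 55.99 Fv,Fu,Fn 1.3 2.6 5.2 tang -2.9 rad 0.1 w 0.020843782510356658
```

Call:
{"method": "arm_command", "body": {
  "deltas": [
    {"translation": [0, -0.07, -0.14], "turn": [0, 0, 0]},
    {"translation": [0, -0.15, -0.27], "turn": [0, 0, 0]},
    {"translation": [0, -0.24, -0.39], "turn": [0, 0, 0]}
  ]
}}

```text
time_s: 13.93
ee_pos: [0.5575, 0.1514, 0.2215]
eef_rot: [0.0, 1.048, 0.057]
force: [-1.2, 1.4, 5.1]
grip_width: 0.0207
```

```bash
python3 st.py
```

```text
t 13.9333 uvn [-34.32  44.21  85.01] ang 127.8 r 55.97 Fv,Fu,Fn 1.4 1.5 4.9 tang -2.1 rad 0.2 w 0.020685365958322807
```

Call:
{"method": "arm_command", "body": {
  "deltas": [
    {"translation": [0, -0.1, -0.12], "turn": [0, 0, 0]},
    {"translation": [0, -0.21, -0.23], "turn": [0, 0, 0]},
    {"translation": [0, -0.32, -0.33], "turn": [0, 0, 0]}
  ]
}}

```text
time_s: 14.18
ee_pos: [0.5508, 0.1429, 0.2173]
eef_rot: [0.0, 1.048, 0.057]
force: [-1.4, 2.8, 5.1]
grip_width: 0.021
```

```bash
python3 st.py
```

```text
t 14.1833 uvn [-42.62  36.1   84.98] ang 139.7 r 55.85 Fv,Fu,Fn 2.8 1.4 5.1 tang -3.1 rad 0.7 w 0.020970038967973656
```

Call:
{"method": "arm_command", "body": {
  "deltas": [
    {"translation": [0, -0.12, -0.09], "turn": [0, 0, 0]},
    {"translation": [0, -0.25, -0.18], "turn": [0, 0, 0]},
    {"translation": [0, -0.38, -0.26], "turn": [0, 0, 0]}
  ]
}}

```text
time_s: 14.43
ee_pos: [0.5458, 0.1329, 0.2141]
eef_rot: [0.0, 1.048, 0.056]
force: [-1.5, 3.5, 4.5]
grip_width: 0.0206
```

```bash
python3 st.py
```

```text
t 14.4333 uvn [-49.02  26.47  84.96] ang 151.6 r 55.71 Fv,Fu,Fn 3.6 1.1 4.5 tang -3.7 rad 0.7 w 0.020609789770133495
```

Call:
{"method": "arm_command", "body": {
  "deltas": [
    {"translation": [0, -0.14, -0.07], "turn": [0, 0, 0]},
    {"translation": [0, -0.28, -0.12], "turn": [0, 0, 0]},
    {"translation": [0, -0.43, -0.17], "turn": [0, 0, 0]}
  ]
}}

```text
time_s: 14.68
ee_pos: [0.5428, 0.1219, 0.2119]
eef_rot: [0.0, 1.048, 0.056]
force: [-1.9, 3.0, 3.1]
grip_width: 0.0208
```

```bash
python3 st.py
```

```text
t 14.6833 uvn [-53.26  15.62  84.92] ang 163.7 r 55.51 Fv,Fu,Fn 3.1 0.0 3.6 tang -3.0 rad 0.8 w 0.020817682731375894
```

Call:
{"method": "arm_command", "body": {
  "deltas": [
    {"translation": [0, -0.15, -0.04], "turn": [0, 0, 0]},
    {"translation": [0, -0.3, -0.06], "turn": [0, 0, 0]},
    {"translation": [0, -0.45, -0.08], "turn": [0, 0, 0]}
  ]
}}

```text
time_s: 14.93
ee_pos: [0.5418, 0.1106, 0.2109]
eef_rot: [-0.0, 1.048, 0.056]
force: [-1.7, 2.6, 2.0]
grip_width: 0.0206
```

```bash
python3 st.py
```

```text
t 14.9333 uvn [-55.17   4.34  84.89] ang 175.5 r 55.34 Fv,Fu,Fn 2.7 -0.4 2.5 tang -2.6 rad 0.6 w 0.02055626238190474
```

Call:
{"method": "arm_command", "body": {
  "deltas": [
    {"translation": [0, -0.15, -0.01], "turn": [0, 0, 0]},
    {"translation": [0, -0.31, 0.0], "turn": [0, 0, 0]},
    {"translation": [0, -0.46, 0.02], "turn": [0, 0, 0]}
  ]
}}

```text
time_s: 15.18
ee_pos: [0.5429, 0.0991, 0.2112]
eef_rot: [-0.0, 1.048, 0.056]
force: [-2.4, 2.3, 1.2]
grip_width: 0.0208
```

```bash
python3 st.py
```

```text
t 15.1833 uvn [-54.59  -7.19  84.9 ] ang -172.5 r 55.06 Fv,Fu,Fn 2.4 -1.4 2.2 tang -2.6 rad 1.1 w 0.02078331088343854
```

Call:
{"method": "arm_command", "body": {
  "deltas": [
    {"translation": [0, -0.15, 0.03], "turn": [0, 0, 0]},
    {"translation": [0, -0.3, 0.06], "turn": [0, 0, 0]},
    {"translation": [0, -0.45, 0.11], "turn": [0, 0, 0]}
  ]
}}

```text
time_s: 15.43
ee_pos: [0.5461, 0.088, 0.2127]
eef_rot: [0.0, 1.048, 0.056]
force: [-1.7, 2.1, 0.2]
grip_width: 0.0209
```

```bash
python3 st.py
```

```text
t 15.4333 uvn [-51.7  -18.38  84.91] ang -160.4 r 54.87 Fv,Fu,Fn 2.1 -1.3 1.0 tang -2.4 rad 0.5 w 0.02087326868341121
```

Call:
{"method": "arm_command", "body": {
  "deltas": [
    {"translation": [0, -0.14, 0.06], "turn": [0, 0, 0]},
    {"translation": [0, -0.28, 0.12], "turn": [0, 0, 0]},
    {"translation": [0, -0.41, 0.2], "turn": [0, 0, 0]}
  ]
}}

```text
time_s: 15.68
ee_pos: [0.551, 0.0781, 0.2152]
eef_rot: [0.0, 1.048, 0.056]
force: [-1.0, 3.2, -0.4]
grip_width: 0.0208
```

```bash
python3 st.py
```

```text
t 15.6833 uvn [-46.63 -28.6   84.89] ang -148.5 r 54.71 Fv,Fu,Fn 3.2 -0.9 0.1 tang -3.2 rad -0.9 w 0.02083138548917898
```

Call:
{"method": "arm_command", "body": {
  "deltas": [
    {"translation": [0, -0.12, 0.09], "turn": [0, 0, 0]},
    {"translation": [0, -0.24, 0.18], "turn": [0, 0, 0]},
    {"translation": [0, -0.35, 0.28], "turn": [0, 0, 0]}
  ]
}}

```text
time_s: 15.93
ee_pos: [0.5576, 0.0697, 0.2187]
eef_rot: [-0.0, 1.048, 0.056]
force: [-3.3, 1.7, -0.1]
grip_width: 0.021
```

```bash
python3 st.py
```

```text
t 15.9333 uvn [-39.65 -37.33  84.89] ang -136.7 r 54.46 Fv,Fu,Fn 1.8 -2.8 1.4 tang -3.3 rad 0.8 w 0.020959063317419625
```

Call:
{"method": "arm_command", "body": {
  "deltas": [
    {"translation": [0, -0.11, 0.11], "turn": [0, 0, 0]},
    {"translation": [0, -0.21, 0.23], "turn": [0, 0, 0]},
    {"translation": [0, -0.3, 0.35], "turn": [0, 0, 0]}
  ]
}}

```text
time_s: 16.18
ee_pos: [0.5657, 0.0626, 0.2231]
eef_rot: [-0.0, 1.048, 0.056]
force: [-1.6, 1.9, -1.7]
grip_width: 0.0208
```

```bash
python3 st.py
```

```text
t 16.1833 uvn [-30.77 -44.82  84.89] ang -124.5 r 54.37 Fv,Fu,Fn 2.0 -2.1 -0.7 tang -2.8 rad -0.4 w 0.020772098885259348
```

Call:
{"method": "arm_command", "body": {
  "deltas": [
    {"translation": [0, -0.08, 0.13], "turn": [0, 0, 0]},
    {"translation": [0, -0.15, 0.27], "turn": [0, 0, 0]},
    {"translation": [0, -0.22, 0.41], "turn": [0, 0, 0]}
  ]
}}

```text
time_s: 16.43
ee_pos: [0.5749, 0.0577, 0.2283]
eef_rot: [-0.0, 1.048, 0.056]
force: [-2.3, 1.6, -2.8]
grip_width: 0.0207
```

```bash
python3 st.py
```

```text
t 16.4333 uvn [-20.42 -50.24  84.91] ang -112.1 r 54.23 Fv,Fu,Fn 1.7 -3.3 -1.3 tang -3.7 rad -0.4 w 0.020669852796858693
```

Call:
{"method": "arm_command", "body": {
  "deltas": [
    {"translation": [0, -0.05, 0.14], "turn": [0, 0, 0]},
    {"translation": [0, -0.09, 0.29], "turn": [0, 0, 0]},
    {"translation": [0, -0.12, 0.44], "turn": [0, 0, 0]}
  ]
}}

```text
time_s: 16.68
ee_pos: [0.5846, 0.0553, 0.2339]
eef_rot: [-0.0, 1.048, 0.056]
force: [-2.8, -1.1, -2.5]
grip_width: 0.0207
```

```bash
python3 st.py
```

```text
t 16.6833 uvn [ -9.36 -53.24  84.92] ang -100.0 r 54.05 Fv,Fu,Fn -1.0 -3.7 -0.7 tang -3.4 rad 1.6 w 0.020718935901705655
```

Call:
{"method": "arm_command", "body": {
  "deltas": [
    {"translation": [0, -0.02, 0.15], "turn": [0, 0, 0]},
    {"translation": [0, -0.03, 0.31], "turn": [0, 0, 0]},
    {"translation": [0, -0.03, 0.46], "turn": [0, 0, 0]}
  ]
}}

```text
time_s: 16.93
ee_pos: [0.5947, 0.0552, 0.2397]
eef_rot: [-0.0, 1.048, 0.056]
force: [-3.1, -2.1, -1.4]
grip_width: 0.0207
```

```bash
python3 st.py
```

```text
t 16.9333 uvn [  2.29 -53.92  84.98] ang -87.6 r 53.97 Fv,Fu,Fn -1.9 -3.4 0.4 tang -3.5 rad 1.8 w 0.020734380085583055
```

Call:
{"method": "arm_command", "body": {
  "deltas": [
    {"translation": [0, 0.01, 0.15], "turn": [0, 0, 0]},
    {"translation": [0, 0.03, 0.31], "turn": [0, 0, 0]},
    {"translation": [0, 0.06, 0.46], "turn": [0, 0, 0]}
  ]
}}

```text
time_s: 17.18
ee_pos: [0.6039, 0.0564, 0.2449]
eef_rot: [-0.003, 1.05, 0.053]
force: [-0.8, -9.6, 1.2]
grip_width: 0.0199
```

```bash
python3 st.py
```

```text
t 17.1833 uvn [ 12.87 -53.18  84.86] ang -76.4 r 54.71 Fv,Fu,Fn -9.6 -0.6 1.7 tang -2.8 rad 9.1 w 0.01987922136188792
```

Call:
{"method": "arm_command", "body": {
  "deltas": [
    {"translation": [0, 0, 0], "turn": [0, 0, 0]},
    {"translation": [0, 0, 0], "turn": [0, 0, 0]}
  ]
}}

```text
time_s: 17.35
ee_pos: [0.6049, 0.0566, 0.2456]
eef_rot: [-0.003, 1.046, 0.053]
force: [0.5, -7.9, -1.3]
grip_width: 0.0186
```

```bash
python3 st.py
python3 - <<'E'
from h import *
for n in["top","scene"]:
    im=optics.camera(n)[:,:,::-1]; x0,y0=(210,130) if n=="top" else (240,200)
    cv2.imwrite(f"pics/k_{n}.png",cv2.resize(im[y0:y0+150,x0:x0+200],None,fx=4,fy=4,interpolation=cv2.INTER_CUBIC))
E
```

```text
t 17.35 uvn [ 14.08 -53.1   84.97] ang -75.1 r 54.93 Fv,Fu,Fn -8.0 -0.6 -1.1 tang -2.6 rad 7.5 w 0.018572944248873846
```

View pics/k_scene.png

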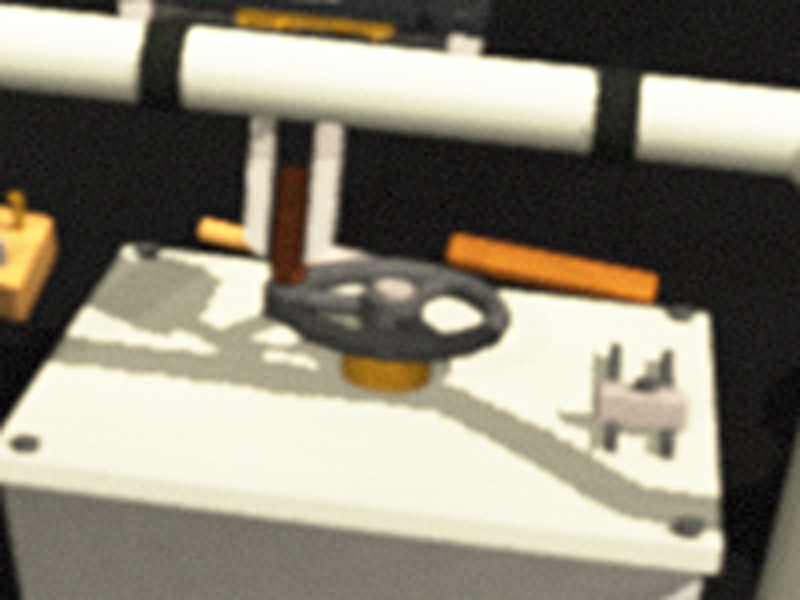

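View pics/k_top.png

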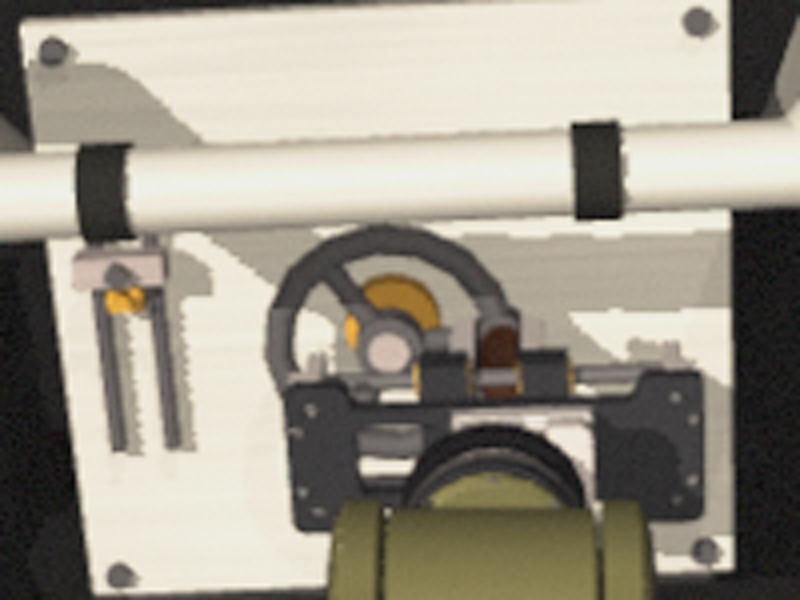

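The sleeve slid to the edge of the pads while the wheel stayed put, so the wheel is at its stop, near crank angle −88°. I'll regrasp squarely and press again to confirm.

Call:
{"method": "arm_command", "body": {
  "deltas": [
    {"translation": [0, 0, 0], "turn": [0, 0, 0]},
    {"translation": [0, 0, 0], "turn": [0, 0, 0]},
    {"translation": [0, 0, 0], "turn": [0, 0, 0]},
    {"translation": [0, -0.03, -0.2], "turn": [0, 0, 0]},
    {"translation": [0, -0.05, -0.4], "turn": [0, 0, 0]},
    {"translation": [0, -0.06, -0.53], "turn": [0, 0, 0]},
    {"translation": [0, -0.06, -0.53], "turn": [0, 0, 0]},
    {"translation": [0, -0.06, -0.53], "turn": [0, 0, 0]}
  ],
  "gripper": 38
}}

```text
time_s: 18.12
ee_pos: [0.5926, 0.0553, 0.2387]
eef_rot: [0.0, 1.048, 0.056]
force: [-0.7, -0.0, 0.3]
grip_width: 0.0378
```

```bash
python3 st.py
python3 - <<'E'
from h import *
for n in["top","scene"]:
    im=optics.camera(n)[:,:,::-1]; x0,y0=(210,130) if n=="top" else (240,200)
    cv2.imwrite(f"pics/m_{n}.png",cv2.resize(im[y0:y0+150,x0:x0+200],None,fx=4,fy=4,interpolation=cv2.INTER_CUBIC))
E
```

```text
t 18.1167 uvn [-3.000e-02 -5.370e+01  8.508e+01] ang -90.0 r 53.7 Fv,Fu,Fn -0.0 -0.5 0.6 tang -0.5 rad 0.0 w 0.03782386250101095
```

View pics/m_top.png

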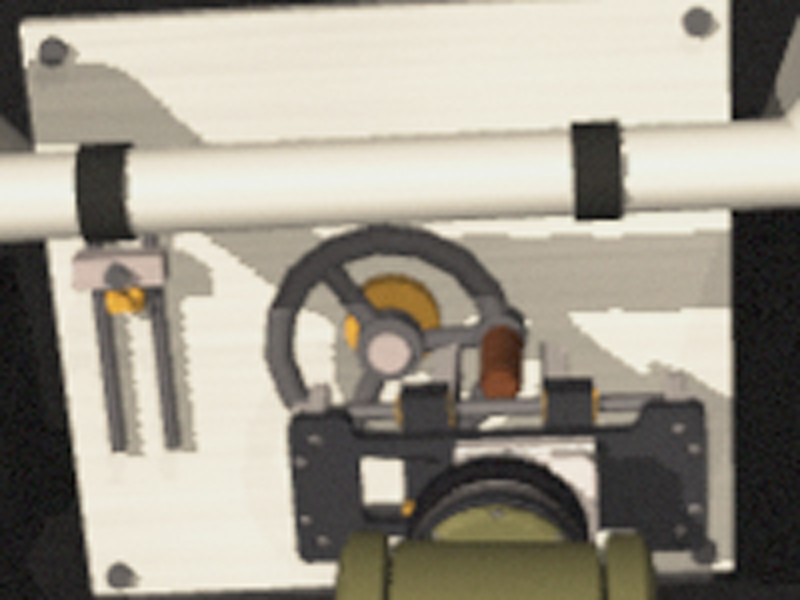

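View pics/m_scene.png

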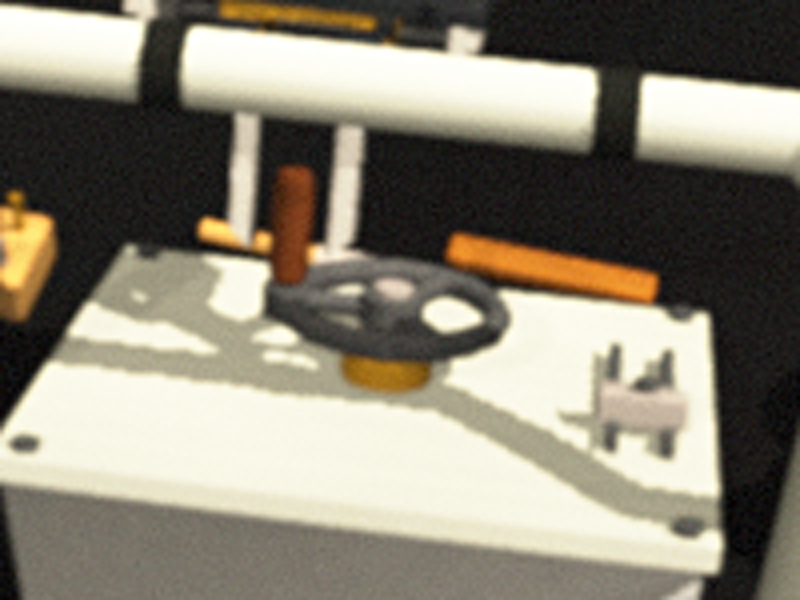

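```bash
python3 - <<'E'
from h import *
for th in (-95,-90,-85,-80,-75):
    t=np.radians(th); P=[face(cx,cy,yaw,[.0001+.055*np.cos(t),.0015+.055*np.sin(t),m])[0] for m in(.047,.107)]
    print(th,((proj("top",P)-[210,130])*4+2).round(0).tolist(),((proj("scene",P)-[240,200])*4+2).round(0).tolist())
E
```

```text
-95 [[500.0, 356.0], [499.0, 406.0]] [[290.0, 275.0], [300.0, 164.0]]
-90 [[500.0, 347.0], [499.0, 396.0]] [[289.0, 278.0], [298.0, 167.0]]
-85 [[499.0, 338.0], [498.0, 387.0]] [[287.0, 281.0], [297.0, 170.0]]
-80 [[497.0, 329.0], [496.0, 377.0]] [[287.0, 284.0], [297.0, 173.0]]
-75 [[495.0, 320.0], [493.0, 368.0]] [[288.0, 287.0], [297.0, 175.0]]
```

Call:
{"method": "arm_command", "body": {
  "deltas": [
    {"translation": [0, 0.0, 0.2], "turn": [0, 0, 0]},
    {"translation": [0, 0.0, 0.2], "turn": [0, 0, 0]},
    {"translation": [0, 0.0, 0.2], "turn": [0, 0, 0]},
    {"translation": [0, 0.0, 0.2], "turn": [0, 0, 0]},
    {"translation": [0, 0.0, 0.2], "turn": [0, 0, 0]},
    {"translation": [0, 0.0, 0.2], "turn": [0, 0, 0]}
  ],
  "gripper": 14,
  "force": 20
}}

```text
time_s: 18.72
ee_pos: [0.5973, 0.0554, 0.2413]
eef_rot: [-0.0, 1.047, 0.056]
force: [1.6, -1.0, 1.0]
grip_width: 0.0203
```

```bash
python3 st.py
```

```text
t 18.7167 uvn [  5.27 -53.83  85.01] ang -84.4 r 54.09 Fv,Fu,Fn -1.1 1.9 0.1 tang 1.7 rad 1.3 w 0.020325740906123702
```

Call:
{"method": "arm_command", "body": {
  "deltas": [
    {"translation": [0, 0.0, 0.06], "turn": [0, 0, 0]},
    {"translation": [0, 0.01, 0.12], "turn": [0, 0, 0]},
    {"translation": [0, 0.01, 0.12], "turn": [0, 0, 0]}
  ]
}}

```text
time_s: 18.97
ee_pos: [0.5985, 0.0554, 0.2416]
eef_rot: [-0.001, 1.052, 0.055]
force: [-13.6, -5.8, 3.4]
grip_width: 0.0203
```

```bash
python3 st.py
```

```text
t 18.9667 uvn [  6.52 -53.87  84.7 ] ang -83.1 r 54.27 Fv,Fu,Fn -5.0 -10.4 9.8 tang -10.9 rad 3.7 w 0.02028616140111071
```

Call:
{"method": "arm_command", "body": {
  "deltas": [
    {"translation": [0, 0.0, 0.04], "turn": [0, 0, 0]},
    {"translation": [0, 0.0, 0.06], "turn": [0, 0, 0]},
    {"translation": [0, 0.0, 0.06], "turn": [0, 0, 0]},
    {"translation": [0, 0.0, 0.06], "turn": [0, 0, 0]}
  ]
}}

```text
time_s: 19.3
ee_pos: [0.5991, 0.0554, 0.2418]
eef_rot: [-0.001, 1.054, 0.055]
force: [-19.5, -7.5, 3.7]
grip_width: 0.0208
```

```bash
python3 st.py
```

```text
t 19.3 uvn [  7.09 -53.94  84.53] ang -82.5 r 54.4 Fv,Fu,Fn -6.4 -15.4 13.0 tang -16.1 rad 4.3 w 0.020809213066628234
```

```bash
python3 rows.py 0.1 1.5 55 9.65 -53.15 -84 -175 12
```

```text
[(0, -0.01, -0.44), (0, 0.01, -0.73), (0, 0.08, -1.02), (0, 0.18, -1.29), (0, 0.32, -1.55), (0, 0.49, -1.78), (0, 0.69, -1.99), (0, 0.91, -2.18), (0, 1.16, -2.33), (0, 1.43, -2.45), (0, 1.71, -2.53), (0, 1.99, -2.57)]
cmd end -54.6 -3.3999999999999986
```

Call:
{"method": "arm_command", "body": {
  "deltas": [
    {"translation": [0, -0.01, -0.44], "turn": [0, 0, 0]},
    {"translation": [0, 0.01, -0.73], "turn": [0, 0, 0]},
    {"translation": [0, 0.08, -1.02], "turn": [0, 0, 0]},
    {"translation": [0, 0.18, -1.29], "turn": [0, 0, 0]},
    {"translation": [0, 0.32, -1.55], "turn": [0, 0, 0]},
    {"translation": [0, 0.49, -1.78], "turn": [0, 0, 0]},
    {"translation": [0, 0.69, -1.99], "turn": [0, 0, 0]},
    {"translation": [0, 0.91, -2.18], "turn": [0, 0, 0]},
    {"translation": [0, 1.16, -2.33], "turn": [0, 0, 0]},
    {"translation": [0, 1.43, -2.45], "turn": [0, 0, 0]},
    {"translation": [0, 1.71, -2.53], "turn": [0, 0, 0]},
    {"translation": [0, 1.99, -2.57], "turn": [0, 0, 0]}
  ]
}}

```text
time_s: 20.3
ee_pos: [0.5435, 0.103, 0.2119]
eef_rot: [0.0, 1.044, 0.057]
force: [17.2, -1.2, -6.1]
grip_width: 0.0206
```

```bash
python3 st.py
```

```text
t 20.3 uvn [-53.55  -3.29  85.08] ang -176.5 r 53.65 Fv,Fu,Fn -2.2 11.7 -13.9 tang 2.9 rad -11.6 w 0.020647406171680205
```

Call:
{"method": "arm_command", "body": {
  "deltas": [
    {"translation": [0, 0, 0], "turn": [0, 0, 0]},
    {"translation": [0, 0, 0], "turn": [0, 0, 0]},
    {"translation": [0, 0, 0], "turn": [0, 0, 0]},
    {"translation": [0, 0, 0], "turn": [0, 0, 0]}
  ]
}}

```text
time_s: 20.63
ee_pos: [0.5436, 0.1031, 0.2119]
eef_rot: [0.002, 1.044, 0.058]
force: [16.0, 4.5, -5.7]
grip_width: 0.0209
```

```bash
python3 st.py
```

```text
t 20.6333 uvn [-53.52  -3.16  85.08] ang -176.6 r 53.61 Fv,Fu,Fn 3.5 11.2 -13.1 tang -2.9 rad -11.4 w 0.020860279985035184
```

Call:
{"method": "arm_command", "body": {
  "deltas": [
    {"translation": [0, 0, 0.04], "turn": [0, 0, 0]},
    {"translation": [0, 0, 0.04], "turn": [0, 0, 0]}
  ]
}}

```text
time_s: 20.8
ee_pos: [0.5438, 0.1031, 0.212]
eef_rot: [0.001, 1.046, 0.058]
force: [7.9, 3.3, -3.1]
grip_width: 0.0208
```

Call:
{"method": "arm_command", "body": {
  "deltas": [
    {"translation": [0, 0, 0], "turn": [0, 0, 0]},
    {"translation": [0, 0, 0], "turn": [0, 0, 0]},
    {"translation": [0, 0, 0], "turn": [0, 0, 0]},
    {"translation": [0, 0, 0], "turn": [0, 0, 0]}
  ],
  "gripper": 44
}}

```text
time_s: 21.13
ee_pos: [0.5433, 0.1026, 0.2117]
eef_rot: [-0.0, 1.048, 0.056]
force: [-0.8, 0.3, 0.3]
grip_width: 0.0427
```

```bash
python3 st.py
python3 - <<'E'
from h import *
for n in["top","scene"]:
    im=optics.camera(n)[:,:,::-1]; x0,y0=(210,130) if n=="top" else (240,200)
    cv2.imwrite(f"pics/q_{n}.png",cv2.resize(im[y0:y0+150,x0:x0+200],None,fx=4,fy=4,interpolation=cv2.INTER_CUBIC))
E
```

```text
t 21.1333 uvn [-53.91  -3.73  85.  ] ang -176.0 r 54.04 Fv,Fu,Fn 0.4 -0.6 0.7 tang -0.4 rad 0.5 w 0.042672913969859234
```

View pics/q_scene.png

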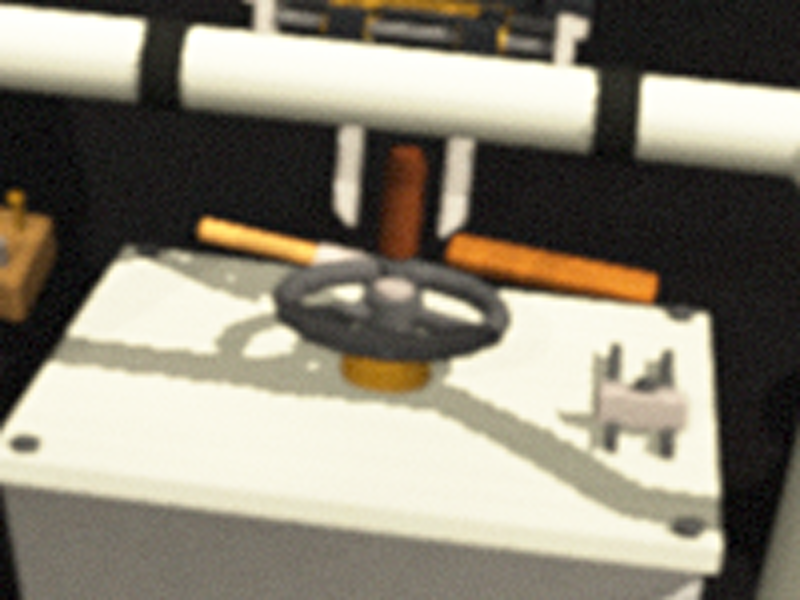

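The crank is released, with its top at (407,150) in the crop, midway between the open fingers. I'll retreat along the axis.

Call:
{"method": "arm_command", "body": {
  "deltas": [
    {"translation": [-0.4, 0, 0], "turn": [0, 0, 0]},
    {"translation": [-0.9, 0, 0], "turn": [0, 0, 0]},
    {"translation": [-1.4, 0, 0], "turn": [0, 0, 0]},
    {"translation": [-1.9, 0, 0], "turn": [0, 0, 0]},
    {"translation": [-2.4, 0, 0], "turn": [0, 0, 0]},
    {"translation": [-2.9, 0, 0], "turn": [0, 0, 0]},
    {"translation": [-3.4, 0, 0], "turn": [0, 0, 0]},
    {"translation": [-3.9, 0, 0], "turn": [0, 0, 0]},
    {"translation": [-4.4, 0, 0], "turn": [0, 0, 0]},
    {"translation": [-4.8, 0, 0], "turn": [0, 0, 0]},
    {"translation": [-5, 0, 0], "turn": [0, 0, 0]},
    {"translation": [-5, 0, 0], "turn": [0, 0, 0]}
  ]
}}

```text
time_s: 22.23
ee_pos: [0.4809, 0.0991, 0.3214]
eef_rot: [0.001, 1.046, 0.057]
force: [0.7, 0.4, -0.3]
grip_width: 0.0438
```

```bash
python3 st.py
python3 - <<'E'
from h import *
for n in["top","scene"]:
    im=optics.camera(n)[:,:,::-1]; x0,y0=(210,130) if n=="top" else (240,200)
    cv2.imwrite(f"pics/r_{n}f.png",im)
    cv2.imwrite(f"pics/r_{n}.png",cv2.resize(im[y0:y0+150,x0:x0+200],None,fx=4,fy=4,interpolation=cv2.INTER_CUBIC))
for th in (-190,-180,-175,-170,-160,-150):
    t=np.radians(th); P=[face(cx,cy,yaw,[.0001+.055*np.cos(t),.0015+.055*np.sin(t),m])[0] for m in(.047,.107)]
    print(th,((proj("top",P)-[210,130])*4+2).round(0).tolist(),((proj("scene",P)-[240,200])*4+2).round(0).tolist())
E
```

```text
t 22.2333 uvn [-53.15  -3.71 211.23] ang -176.0 r 53.28 Fv,Fu,Fn 0.4 0.5 -0.7 tang -0.4 rad -0.5 w 0.0438319919684876
-190 [[374.0, 453.0], [367.0, 506.0]] [[423.0, 260.0], [434.0, 153.0]]
-180 [[393.0, 453.0], [387.0, 507.0]] [[406.0, 257.0], [416.0, 150.0]]
-175 [[403.0, 453.0], [397.0, 506.0]] [[397.0, 256.0], [407.0, 149.0]]
-170 [[412.0, 451.0], [407.0, 504.0]] [[388.0, 255.0], [398.0, 148.0]]
-160 [[431.0, 446.0], [426.0, 499.0]] [[370.0, 255.0], [380.0, 147.0]]
-150 [[448.0, 438.0], [444.0, 491.0]] [[353.0, 255.0], [363.0, 148.0]]
```

View pics/r_scene.png

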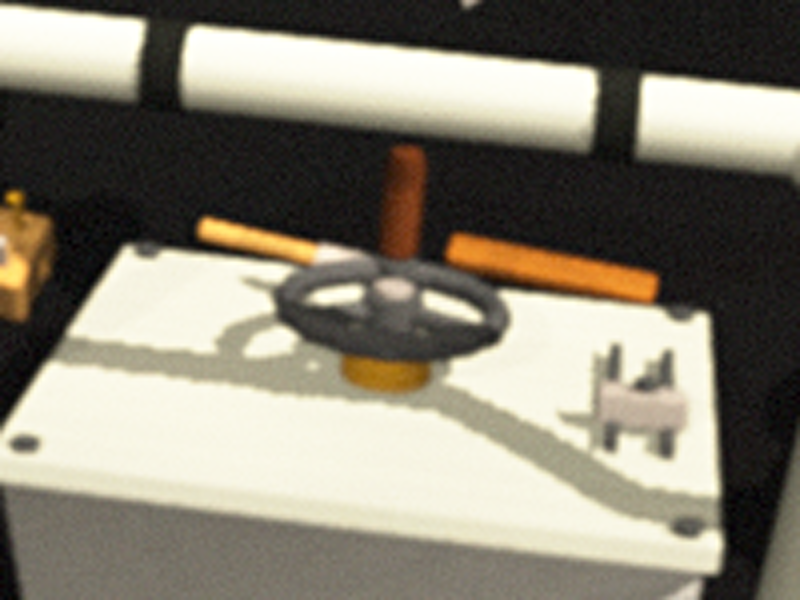

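View pics/r_topf.png

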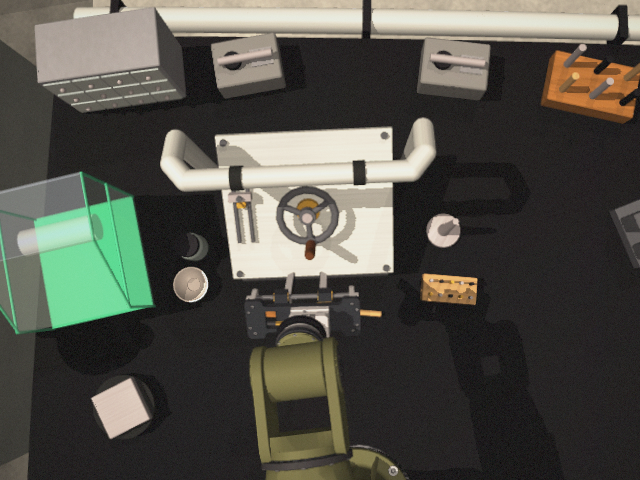

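The scene crop shows the crank's top at (407,149), which matches −175°. That is about 91° back from the stop at about −84°. The gripper is clear and the bystanders in view are where they were.

```bash
python3 - <<'E'
from station import ctrl
o=ctrl.get_obs(); print(o["joint_vel"].round(3)); print(ctrl.hand_in())
E
```

```text
[-0.001  0.016  0.003  0.    -0.003 -0.   ]
the job is handed in; nothing more can be done
None
```

I cranked the wheel anticlockwise about 2.57 turns to its stop, backed it off about 91° clockwise, and let go there. I then backed the gripper off along the wheel's axis and handed the job in at about 22 s of the 69 s allowed. The hand-in gave no verdict.

- **Stop:** the sleeve slid in the pads on the first contact, so I regripped and pressed again. The tangential force rose to about 16 N, against about 3 N while cranking freely, and the crank hardly moved. The stop is at a crank angle of about −84°, within 2–3°.
- **Back-off:** after release the scene camera shows the crank at about −175°, which agrees with the arm's own pose.
- **Clearance:** the last forces read were about zero, and the bystanders visible in the final pictures look unmoved. I judged that by eye only. The file and brush were partly hidden by the gripper in the top view but look in place in the scene view.
- **Not checked:** I couldn't measure the gap between pointer and stop directly. The whole 4–5 mm of pointer travel is only about 2 pixels in the pictures.

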